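# Index a specimen bottle in front of the inspection camera

### The job

A square specimen bottle has toppled on the bench: stand it upright in the shallow tray of the sliding carriage and let go of it. Then pull up the carriage's spring-loaded lock knob, slide the carriage along its rail to the next hole on the inspection camera's side (not the lamp's), so that the bottle stands squarely in front of the lens, and let the lock pin go fully home in that hole. Finish still gripping the knob and holding the pin home, with the bottle still upright in the tray and the other things on the bench left where they are.

Things in the scene. Friction and masses are not known exactly. Their poses are not given: they have to be found in the camera images.
- bottle_mid (a point): Centre of the toppled square white bottle, on its axis, 60 mm above its underside. Section 50 x 50 mm, 86 mm tall body, sloping shoulder, round grey cap of 36 mm; 120 mm tall in all, about 0.18 kg. z runs along it from underside to cap; x and y are square to its flat sides. It starts lying on a flat side (this point 25 mm above the bench), cap roughly towards -y.
- tray (a point): Centre of the inner floor of the carriage's black tray, where the bottle's underside stands, 42 mm above the bench. The tray is 64 x 64 mm inside, 72 x 72 mm outside, sides parallel to x and y, with a lip 8 mm high all round. x points across the rail, away from the lock knob and towards the camera's side; y along the rail; z up.
- knob (a point): Centre of the lock knob: an upright black cylinder, 26 mm diameter, 30 mm tall, on a 12 mm stem, 90 mm from the tray's centre on its -x side. With the pin home this point is 80 mm above the bench, and the flat bracket under the knob is 50 mm above the bench. The knob rises with the plunger and travels with the carriage.
- plunger (a joint): Lift of the lock knob and its pin: 0 m fully home, at most 0.024 m. The 8 mm pin goes 10 mm deep into 12 mm holes of the rail, so the carriage is locked until lifted past 0.010 m (where a released pin rests between holes); 0.015 to 0.020 m clears well. A spring draws it down with 2.4 N (home) to 4.3 N (top), plus 0.6 N weight.
- carriage (a joint): Travel of the carriage along the tray's y axis, m. Starts locked in the middle hole at 0; the neighbouring holes are at +0.070 and -0.070 m, end stops at +-0.082 m. It slides with about 1.5 N and light damping, and stays where it is left. A seated pin has 2 mm play either way.
- view_point (a point): Point on the inspection camera's axis, 90 mm in front of its lens, 102 mm above the bench, straight above the tray's centre when the carriage is locked in the right hole. The camera is a grey box on a column behind the rail, its round black lens facing the rail, behind either neighbouring hole; a lamp with a flat white head stands behind the other.
- petri: Bystander: stack of two petri dishes, 91 mm diameter, 29 mm high; origin under its centre.
- slide_box: Bystander: flat slide box, 92 x 162 x 35 mm; origin under its centre.
- oil_bottle: Bystander: small round amber bottle with a black cap, 32 mm diameter, 62 mm high; origin under its centre.
- tube_rack: Bystander: grey rack with capped tubes, 65 x 160 x 106 mm; origin under its centre.
- beaker: Bystander: glass beaker, 70 mm diameter, 90 mm high; origin under its centre.
There are look-alikes about, which are no part of the job. Leave any yellow look-alike of the part that bears bottle_mid alone.

How it is judged:
By the outcome, as a careful person would: the job done as asked, in the order asked, and still so for the second after the job is handed in, while the arm keeps its last pose, push and grip.
It also fails if it takes over 53 s, if anything falls off the work surface, if the arm or the gripper's body presses on something with over 40 N, if the wrist force passes 120 N, or if a joint passes its speed limit or range.

### The arm

A 6-joint arm with a two-finger parallel gripper is mounted at the origin on the work surface. World frame = base frame: x ahead of the robot, y to its left, z up, the work surface at z = 0. Lengths are in m, angles in rad, forces in N, time in s.
With the tool pointing down it reaches from about 0.325 to 1 m from the base axis. Payload 5.1 kg.
Tool frame: the origin (TCP) lies between the finger pads; the fingertips stand 11 mm ahead of it and the grasp point (between the pads) lies 8 mm behind it; z points along the fingers, y is the direction in which the jaws open and shut (so a half turn about z gives the same grasp; the last joint's range is limited). The gripper opens to 85 mm and grips with 20 to 120 N. Pads are 22 mm wide; open, the fingers measure 114 mm over their backs; the gripper's body (76 mm by 85 mm) begins 54 mm behind the grasp point. The pads swing forward as they close: fully open they stand 13 mm farther back than shut.
Start: joints at [1.158, 0.124, 1.65, -0, 1.367, -0.083], TCP at [0.211, 0.615, 0.242] pointing down, gripper open.
Joint ranges: [-2.61, 2.61], [-1.02, 2.33], [0.03, 2.71], [-1.35, 4.49], [0.32, 2.68], [-2.91, 2.91]. Speed limits (rad/s): [2.57, 2.57, 3.14, 3.14, 3.14, 3.14].

### API

Orientations are given as a rotation vector (axis times angle).
In Python, from cell import readout, eyes, ticket gives the robot as it stands. The module is installed in compiled form; this text tells all that it offers.
- The arm moves only by the tool move_arm, never from a script. Its argument "steps" is a list of rows, each an object of numbers: "wx", "wy", "wz": the turn, a rotation vector about the tool's x, y, z in degrees; "tx", "ty", "tz": the shift along the tool's x, y, z in m; "fingers": the opening, from 0 (shut) to 1 (fully open). A call has 1 to 10 rows; each row is the pose to reach, as a shift and turn from the pose commanded when the call began, along the tool's axes at that moment; what a row does not reach only later rows make up. A row lasts 1/12 s, in which the tool goes at most 41.7 mm and 7.16 degrees, less where a joint would pass 70% of its speed; a pose out of reach is approached as far as the arm can. A call with a gripper value outside its range is refused whole. The fingers move at their own pace and stop on an object; "newtons" is the grip in N (left out, the last holds). Time passes only in rows, so rows that repeat a pose let the fingers close. It gives the time, the measured TCP pose, the force and the opening at its end, in the units of the state.
- readout.get_obs(): the state, without advancing time (a new reading comes with each control period).
- eyes.camera(name): name is "scene" or "top" or "wrist"; returns a dict with "color" (480x640x3 uint8, blue, green, red), "z_map" (480x640 float32, m along the optical axis (not along the pixel's ray), 0 where there is no reading), "fx", "fy", "cx", "cy" (pixels), "cam_to_world" (4x4, takes a point from camera to world coordinates). Camera axes: x right, y down, z forward; pixel columns grow to the right and rows downward; lengths in m; the calibration is good to about 2 mm. A picture is of the moment at which its call begins.
- ticket.hand_in(): hands the job in, once; it reports no verdict.
The state is a dict: "time_s": time; "joints": joint angles; "qd": joint speeds; "tau": joint torques, N m; "ee_pos": TCP position; "orientation": TCP orientation; "wrist_force": force on the tool from outside, world axes, zero at the start; "moment": the same for the moment, N m; "gripper_width": finger opening in m.
Only numpy, scipy, OpenCV 4.12 (cv2) and the standard library are available. Lean on these libraries where they do the work, as an engineer would, in place of code of your own. Each camera call takes 0.05 s, during which the arm holds its last target.

## Working session

There is one attempt and no reset: what is moved stays moved. The work goes in short steps, Python scripts to look and compute and a tool call to move; the robot and the scene stay as the last step left them, time stands still between calls to the robot, and variables do not carry over. Pictures are saved under pics/ and viewed, and the job is handed in when it is done.

Besides the shell and the picture viewer there is one more tool, called after "Call:" by a JSON object that holds its "fn" and its "kwargs". move_arm: Moves the arm, as the interface text tells. Its arguments: {"type":"object","properties":{"steps":{"type":"array","items":{"type":"object","properties":{"wx":{"type":"number"},"wy":{"type":"number"},"wz":{"type":"number"},"tx":{"type":"number"},"ty":{"type":"number"},"tz":{"type":"number"},"fingers":{"type":"number"}}}},"newtons":{"type":"number"}},"required":["steps"]}

```bash
mkdir -p pics
python3 - <<'E'
from cell import readout, eyes
import cv2,numpy as np
for n in ["scene","top","wrist"]:
    d=eyes.camera(n); cv2.imwrite(f"pics/{n}0.png",d["color"]); np.savez(f"{n}0.npz",**d)
    print(n,d["fx"],d["cx"],d["cy"],np.round(d["cam_to_world"],3).tolist())
print(readout.get_obs())
E
```

```text
scene 511.58733266478157 326.6771752835669 236.0812443375673 [[0.622, 0.666, -0.411, 1.092], [0.783, -0.522, 0.34, -0.496], [0.012, -0.533, -0.846, 1.173], [0.0, 0.0, 0.0, 1.0]]
top 508.3659163273202 316.1896650306011 233.82390263988344 [[0.01, -0.995, 0.097, 0.441], [-1.0, -0.011, -0.001, -0.05], [0.002, -0.097, -0.995, 1.57], [0.0, 0.0, 0.0, 1.0]]
wrist 374.0559248833431 319.84364666263053 243.89583208303077 [[0.324, 0.905, 0.277, 0.14], [0.946, -0.309, -0.097, 0.638], [-0.002, 0.294, -0.956, 0.372], [0.0, 0.0, 0.0, 1.0]]
{'time_s': 0.15, 'joints': array([ 1.15836857e+00,  1.24395108e-01,  1.65136984e+00, -2.00082095e-05,
        1.36752394e+00, -8.26033286e-02]), 'qd': array([-0.0005073 ,  0.00010941, -0.00551315,  0.00328328,  0.00187317,
       -0.00154034]), 'tau': array([ 5.35034069e-04, -4.24224794e+01, -3.66014063e+01, -1.33112399e-04,
        4.67147955e-03,  1.70609928e-05]), 'ee_pos': array([0.21036698, 0.61452415, 0.241304  ]), 'orientation': array([-5.15670316e-01, -3.09857874e+00,  2.59044871e-03]), 'wrist_force': array([-0.0429405 ,  0.14521027, -0.43403359]), 'moment': array([-0.01747132, -0.03194428, -0.03039238]), 'gripper_width': 0.0857119161689913}
```

View pics/scene0.png

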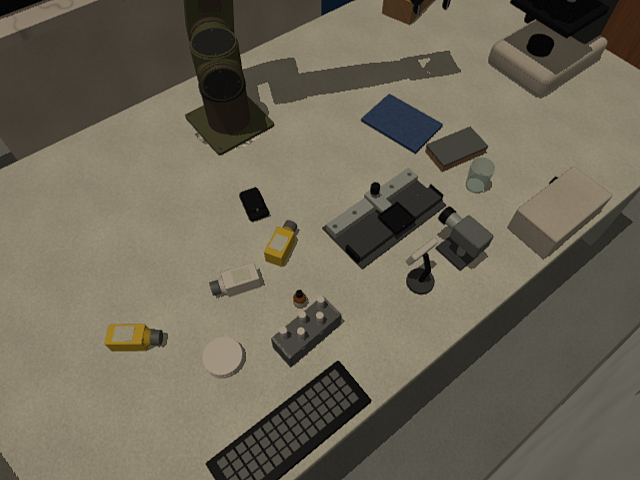

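View pics/top0.png

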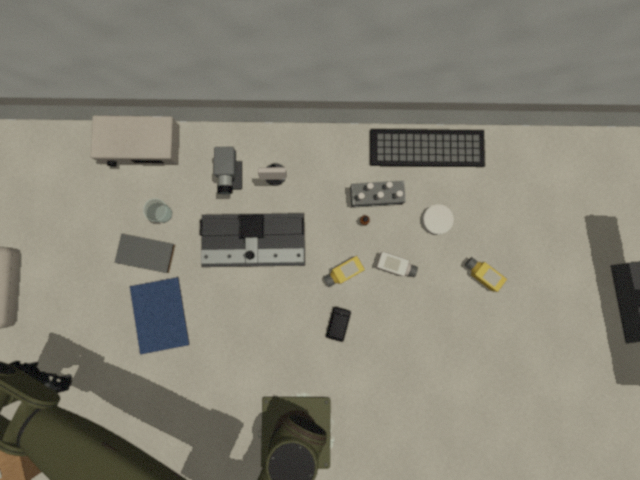

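View pics/wrist0.png

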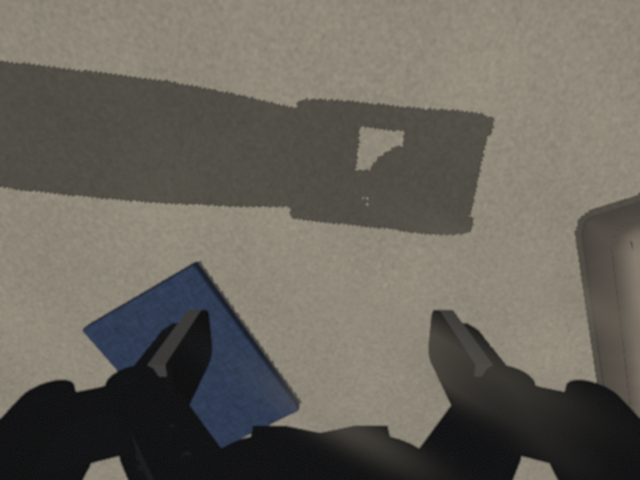

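The top view shows:
- The white bottle is at about (395,265), with its cap to the right (−y).
- The tray is at about (251,226) and the knob at (250,255).
- The inspection camera is at (225,170), left of the tray (+y), and the lamp is at (272,175).

The slide is therefore towards +y. Next I'll measure positions.

```bash
cat > h.py <<'E'
import numpy as np,cv2
from scipy.spatial.transform import Rotation as R
def ray(d,uv,z):
    uv=np.atleast_2d(np.array(uv,float)); T=d["cam_to_world"]
    v=np.c_[(uv[:,0]-d["cx"])/d["fx"],(uv[:,1]-d["cy"])/d["fy"],np.ones(len(uv))]@T[:3,:3].T
    o=T[:3,3]; return o+v*((z-o[2])/v[:,2])[:,None]
def cloud(d):
    T=d["cam_to_world"];z=d["z_map"];h,w=z.shape
    u,v=np.meshgrid(np.arange(w),np.arange(h))
    P=np.stack([(u-d["cx"])/d["fx"]*z,(v-d["cy"])/d["fy"]*z,z],-1)
    return P@T[:3,:3].T+T[:3,3]
E
python3 - <<'E'
from h import *
for n,(c,k) in {"top":((400,265),(251,245)),"scene":((237,280),(385,218))}.items():
    d=dict(np.load(n+"0.npz")); P=cloud(d); im=d["color"]
    for s,(cc,hw,hh) in {"bot":(c,40,32),"rail":(k,70,60)}.items():
        x0,y0=max(cc[0]-hw,0),cc[1]-hh
        cr=im[y0:cc[1]+hh,x0:cc[0]+hw]
        cv2.imwrite(f"pics/{n}_{s}.png",cv2.resize(cr,None,fx=5,fy=5,interpolation=cv2.INTER_CUBIC)) if s=="rail" else cv2.imwrite(f"pics/{n}_{s}.png",cv2.resize(cr,None,fx=8,fy=8,interpolation=cv2.INTER_CUBIC))
        print(n,s,x0,y0)
    # height-mask around bottle
    x0,y0=c[0]-45,c[1]-35
    m=np.zeros(im.shape[:2],np.uint8); sub=P[y0:y0+70,x0:x0+90]
    hsv=cv2.cvtColor(im,cv2.COLOR_BGR2HSV)
    mm=((sub[...,2]>0.042)&(sub[...,2]<0.058)&(hsv[y0:y0+70,x0:x0+90,1]<90)); m[y0:y0+70,x0:x0+90]=mm
    nn,l,st,ce=cv2.connectedComponentsWithStats(m); i=1+np.argmax(st[1:,4]); 
    pts=P[l==i]; print(n,st[i],pts.mean(0),pts.min(0),pts.max(0))
    r=cv2.minAreaRect((pts[:,:2]*1000).astype(np.float32)); print(r)
E
```

```text
top bot 360 233
top rail 181 185
top [377 252  41  24 507] [ 0.5018867  -0.2861221   0.04912648] [ 0.46840336 -0.3545979   0.04215743] [ 0.53654747 -0.23525963  0.05742156]
((498.2978515625, -297.9231872558594), (118.62982940673828, 49.526363372802734), 72.59674072265625)
scene bot 197 248
scene rail 315 158
scene [209 263  50  27 716] [ 0.5032789  -0.29122722  0.04916525] [ 0.46877076 -0.35908411  0.04201845] [ 0.54103135 -0.23837106  0.05614129]
((497.8194885253906, -301.74066162109375), (119.12263488769531, 55.06877517700195), 71.82035064697266)
```

View pics/top_bot.png

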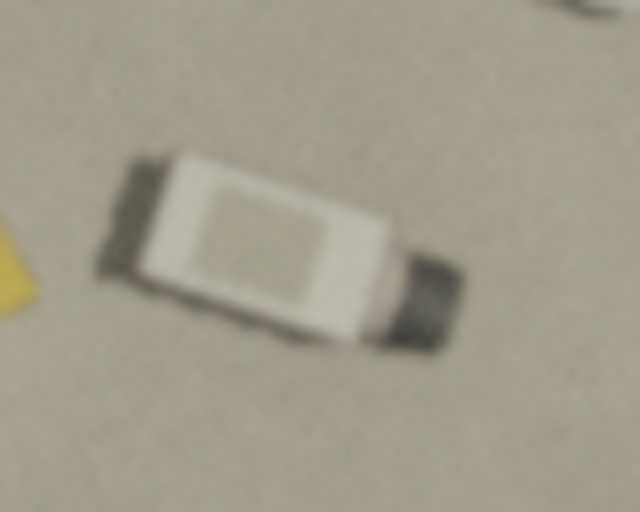

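View pics/top_rail.png

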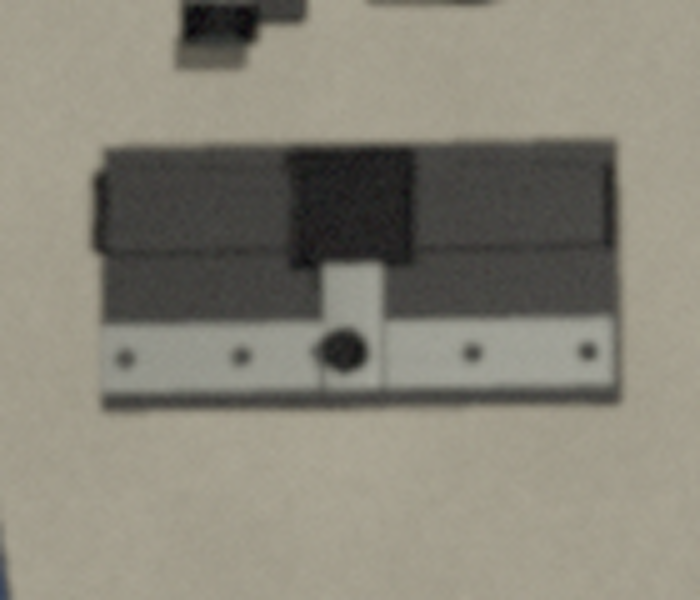

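View pics/scene_rail.png

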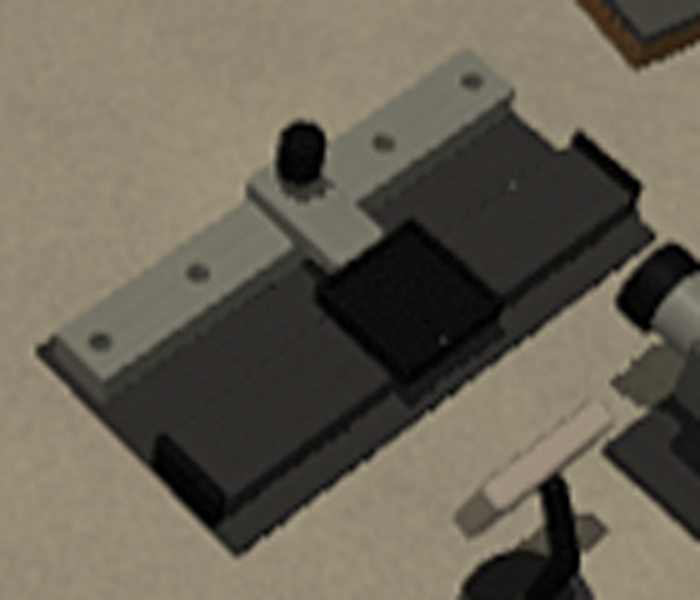

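Run:
```python
from h import *
t=dict(np.load("top0.npz")); s=dict(np.load("scene0.npz"))
C=lambda p,o,f: np.array(p,float)/f+np.array(o)+ (0.5/f-0.5)
# rail holes at rail top z? use depth
hp=C([(125,358),(240,356),(472,352),(588,351)],(181,185),5)
P=cloud(t)
for q in hp: 
    u,v=np.round(q+[0,3]).astype(int); print("rail z",P[v,u])
w=ray(t,hp,0.04)  # angle only
dv=w[0]-w[-1]; print("rail az deg",np.degrees(np.arctan2(dv[1],dv[0])))
sh=C([(473,80),(384,142),(199,272),(99,341)],(315,158),5); 
ws=ray(s,sh,.04); dv=ws[0]-ws[-1]; print("scene rail az",np.degrees(np.arctan2(dv[1],dv[0])),np.round(w,4),np.round(ws,4))
# tray by corners at z=.05
print("tray top",ray(t,C([(290,152),(413,150),(413,262),(292,266)],(181,185),5),.05).round(4))
print("tray scene",ray(s,C([(410,222),(318,293),(405,382),(500,300)],(315,158),5),.05).round(4))
tt=ray(t,C([(290,152),(413,150),(413,262),(292,266)],(181,185),5),.05); print(tt.mean(0)); 
tt=ray(s,C([(410,222),(318,293),(405,382),(500,300)],(315,158),5),.05); print(tt.mean(0))
print("knob top",ray(t,C((347,350),(181,185),5),.093),"scene top face",ray(s,C((303,135),(315,158),5),.095))
print("bottle body corners",ray(t,C([(183,152),(390,220),(355,342),(142,272)],(360,233),8),.05).round(4), "cap",ray(t,C([(462,262),(440,352)],(360,233),8),.025).round(4))
# depth of knob, camera
for (u,v) in [(250,255),(224,185),(225,165),(251,226)]: print((u,v),P[v,u].round(4))
m=(P[...,2]>.06)&(P[...,0]>.65)&(P[...,0]<.85)&(P[...,1]>.02)&(P[...,1]<.3)
n,l,st,ce=cv2.connectedComponentsWithStats(m.astype(np.uint8))
for i in range(1,n):
    if st[i,4]>20: q=P[l==i]; print("obj",st[i],q.min(0).round(3),q.max(0).round(3),np.median(q,0).round(3))
```

```text
rail z [0.51072285 0.27982647 0.03306501]
rail z [0.51128396 0.20976373 0.03665102]
rail z [0.51590847 0.07145054 0.0333885 ]
rail z [0.51669073 0.00199313 0.03227341]
rail az deg 91.46716814800172
scene rail az 91.4570913476164 [[0.5188 0.2798 0.04  ]
 [0.5207 0.2107 0.04  ]
 [0.5246 0.0711 0.04  ]
 [0.526  0.0013 0.04  ]] [[ 0.5217  0.2746  0.04  ]
 [ 0.5235  0.2046  0.04  ]
 [ 0.5274  0.0659  0.04  ]
 [ 0.5288 -0.0047  0.04  ]]
tray top [[0.6435 0.1822 0.05  ]
 [0.6455 0.1081 0.05  ]
 [0.5777 0.1067 0.05  ]
 [0.5746 0.1792 0.05  ]]
tray scene [[0.5777 0.1726 0.05  ]
 [0.5819 0.1022 0.05  ]
 [0.6521 0.1006 0.05  ]
 [0.6451 0.1756 0.05  ]]
[0.61034366 0.14403757 0.05      ]
[0.61420077 0.1377542  0.05      ]
knob top [[0.52210882 0.13954388 0.093     ]] scene top face [[0.52096722 0.1396862  0.095     ]]
bottle body corners [[ 0.5377 -0.2511  0.05  ]
 [ 0.5131 -0.3285  0.05  ]
 [ 0.4675 -0.3151  0.05  ]
 [ 0.4927 -0.2357  0.05  ]] cap [[ 0.4986 -0.3603  0.025 ]
 [ 0.4645 -0.3516  0.025 ]]
(250, 255) [0.5208 0.1392 0.0958]
(224, 185) [0.7205 0.2152 0.1233]
(225, 165) [0.7782 0.2131 0.1281]
(251, 226) [0.6115 0.1451 0.0414]
obj [214 146  23  48 939] [0.7   0.187 0.081] [0.836 0.247 0.138] [0.775 0.214 0.125]
obj [258 163  29  16 343] [0.744 0.037 0.083] [0.796 0.116 0.156] [0.754 0.076 0.141]
```

```bash
cat >> h.py <<'E'
def pose(x,y,z):  # from axes
    return np.c_[x,y,z]
def rel(Rc,pc,Rt,pt):
    w=np.degrees((R.from_matrix(Rc).inv()*R.from_matrix(Rt)).as_rotvec()); t=Rc.T@(pt-pc)
    print("t",np.round(t,4),"w",np.round(w,2)); return t,w
def now():
    from cell import readout
    o=readout.get_obs(); return R.from_rotvec(o["orientation"]).as_matrix(),o["ee_pos"],o
u=np.array([0,0,1.])
az=lambda a: np.array([np.cos(np.radians(a)),np.sin(np.radians(a)),0])
TH=np.radians(35); CA=-107.6; TA=1.47
G=np.array([.498,-.300,.027]); TRAY=np.array([.6118,.141,.042]); KNOB=np.array([.5215,.1396,.08])
c=az(CA); zg=-np.cos(TH)*u-np.sin(TH)*c; yg=az(CA+90); Rg=pose(np.cross(yg,zg),yg,zg)
hh=az(TA); zf=np.cos(TH)*hh-np.sin(TH)*u; yf=az(TA+90); Rf=pose(np.cross(yf,zf),yf,zf)
E
python3 - <<'E'
from h import *
Rc,pc,o=now()
pg=G+.008*zg; rel(Rc,pc,Rg,pg-.12*zg); print(pg,pg-.12*zg, Rg.round(3))
E
```

```text
t [-0.5698 -0.8361  0.1239] w [-27.1   27.71  85.67]
[ 0.49938746 -0.29562618  0.02044678] [ 0.47857559 -0.3612335   0.11874503] [[ 0.248  0.953  0.173]
 [ 0.781 -0.302  0.547]
 [ 0.574  0.    -0.819]]
```

Call:
{"fn": "move_arm", "kwargs": {"steps": [{"tx": -0.57,"ty": -0.836,"tz": 0,"wx": -27.1,"wy": 27.7,"wz": 85.7,"fingers": 1},{"tx": -0.57,"ty": -0.836,"tz": 0,"wx": -27.1,"wy": 27.7,"wz": 85.7,"fingers": 1},{"tx": -0.57,"ty": -0.836,"tz": 0,"wx": -27.1,"wy": 27.7,"wz": 85.7,"fingers": 1},{"tx": -0.57,"ty": -0.836,"tz": 0,"wx": -27.1,"wy": 27.7,"wz": 85.7,"fingers": 1},{"tx": -0.57,"ty": -0.836,"tz": 0,"wx": -27.1,"wy": 27.7,"wz": 85.7,"fingers": 1},{"tx": -0.57,"ty": -0.836,"tz": 0,"wx": -27.1,"wy": 27.7,"wz": 85.7,"fingers": 1},{"tx": -0.57,"ty": -0.836,"tz": 0,"wx": -27.1,"wy": 27.7,"wz": 85.7,"fingers": 1},{"tx": -0.57,"ty": -0.836,"tz": 0,"wx": -27.1,"wy": 27.7,"wz": 85.7,"fingers": 1},{"tx": -0.57,"ty": -0.836,"tz": 0,"wx": -27.1,"wy": 27.7,"wz": 85.7,"fingers": 1},{"tx": -0.57,"ty": -0.836,"tz": 0,"wx": -27.1,"wy": 27.7,"wz": 85.7,"fingers": 1}]}}

```text
time_s: 0.98
ee_pos: [0.3205, 0.2126, 0.2423]
orientation: [-1.903, -2.055, -0.564]
wrist_force: [1.3, -1.0, -0.0]
gripper_width: 0.0854
```

Run:
```python
from h import *
Rc,pc,o=now(); print(o["time_s"],o["joints"].round(3),o["qd"].round(2),pc)
pg=G+.008*zg; rel(Rc,pc,Rg,pg-.12*zg+.08*u)
```

```text
0.9833 [ 0.116 -0.706  2.358  0.482  1.39  -0.025] [-1.81 -0.51  0.37  0.6   0.51 -0.33] [0.32051456 0.21261824 0.24227336]
t [-0.5412  0.1222 -0.22  ] w [-6.32  6.45 20.39]
```

Call:
{"fn": "move_arm", "kwargs": {"steps": [{"tx": -0.52,"ty": 0.12,"tz": -0.21,"wx": -4,"wy": 4,"wz": 14},{"tx": -0.52,"ty": 0.12,"tz": -0.21,"wx": -4,"wy": 4,"wz": 14},{"tx": -0.52,"ty": 0.12,"tz": -0.21,"wx": -4,"wy": 4,"wz": 14},{"tx": -0.52,"ty": 0.12,"tz": -0.21,"wx": -4,"wy": 4,"wz": 14},{"tx": -0.52,"ty": 0.12,"tz": -0.21,"wx": -4,"wy": 4,"wz": 14},{"tx": -0.52,"ty": 0.12,"tz": -0.21,"wx": -4,"wy": 4,"wz": 14},{"tx": -0.52,"ty": 0.12,"tz": -0.21,"wx": -4,"wy": 4,"wz": 14},{"tx": -0.52,"ty": 0.12,"tz": -0.21,"wx": -4,"wy": 4,"wz": 14},{"tx": -0.52,"ty": 0.12,"tz": -0.21,"wx": -4,"wy": 4,"wz": 14},{"tx": -0.52,"ty": 0.12,"tz": -0.21,"wx": -4,"wy": 4,"wz": 14}]}}

```text
schema error: expected keys wx, wy, wz, tx, ty, tz, fingers
```

Run:
```python
from h import *
Rc,pc,o=now(); print(o["time_s"],o["joints"].round(3),o["qd"].round(2),pc)
pg=G+.008*zg; rel(Rc,pc,Rg,pg-.12*zg+.08*u)
```

```text
0.9833 [ 0.116 -0.706  2.358  0.482  1.39  -0.025] [-1.81 -0.51  0.37  0.6   0.51 -0.33] [0.32051456 0.21261824 0.24227336]
t [-0.5412  0.1222 -0.22  ] w [-6.32  6.45 20.39]
```

Call:
{"fn": "move_arm", "kwargs": {"steps": [{"tx": -0.52,"ty": 0.12,"tz": -0.21,"wx": -4,"wy": 4,"wz": 14,"fingers": 1},{"tx": -0.52,"ty": 0.12,"tz": -0.21,"wx": -4,"wy": 4,"wz": 14,"fingers": 1},{"tx": -0.52,"ty": 0.12,"tz": -0.21,"wx": -4,"wy": 4,"wz": 14,"fingers": 1},{"tx": -0.52,"ty": 0.12,"tz": -0.21,"wx": -4,"wy": 4,"wz": 14,"fingers": 1},{"tx": -0.52,"ty": 0.12,"tz": -0.21,"wx": -4,"wy": 4,"wz": 14,"fingers": 1},{"tx": -0.52,"ty": 0.12,"tz": -0.21,"wx": -4,"wy": 4,"wz": 14,"fingers": 1},{"tx": -0.52,"ty": 0.12,"tz": -0.21,"wx": -4,"wy": 4,"wz": 14,"fingers": 1},{"tx": -0.52,"ty": 0.12,"tz": -0.21,"wx": -4,"wy": 4,"wz": 14,"fingers": 1},{"tx": -0.52,"ty": 0.12,"tz": -0.21,"wx": -4,"wy": 4,"wz": 14,"fingers": 1},{"tx": -0.52,"ty": 0.12,"tz": -0.21,"wx": -4,"wy": 4,"wz": 14,"fingers": 1}]}}

```text
time_s: 1.82
ee_pos: [0.4346, -0.1869, 0.2114]
orientation: [-2.1, -1.751, -0.635]
wrist_force: [0.6, 0.8, 0.3]
gripper_width: 0.0856
```

Run:
```python
from h import *
Rc,pc,o=now(); print(o["time_s"],o["joints"].round(3),o["qd"].round(2),pc)
pg=G+.008*zg; rel(Rc,pc,Rg,pg-.12*zg+.04*u)
```

```text
1.8167 [-0.783 -0.118  2.016  0.474  1.563 -0.684] [-0.5   1.   -0.82 -0.15  0.06 -0.51] [ 0.43461921 -0.18694253  0.21142624]
t [-0.167   0.0744 -0.0406] w [-2.38  2.62  6.53]
```

Call:
{"fn": "move_arm", "kwargs": {"steps": [{"tx": -0.15,"ty": 0.067,"tz": -0.037,"wx": -2.4,"wy": 2.6,"wz": 6.5,"fingers": 1},{"tx": -0.15,"ty": 0.067,"tz": -0.037,"wx": -2.4,"wy": 2.6,"wz": 6.5,"fingers": 1},{"tx": -0.15,"ty": 0.067,"tz": -0.037,"wx": -2.4,"wy": 2.6,"wz": 6.5,"fingers": 1},{"tx": -0.15,"ty": 0.067,"tz": -0.037,"wx": -2.4,"wy": 2.6,"wz": 6.5,"fingers": 1},{"tx": -0.15,"ty": 0.067,"tz": -0.037,"wx": -2.4,"wy": 2.6,"wz": 6.5,"fingers": 1},{"tx": -0.15,"ty": 0.067,"tz": -0.037,"wx": -2.4,"wy": 2.6,"wz": 6.5,"fingers": 1},{"tx": -0.15,"ty": 0.067,"tz": -0.037,"wx": -2.4,"wy": 2.6,"wz": 6.5,"fingers": 1},{"tx": -0.15,"ty": 0.067,"tz": -0.037,"wx": -2.4,"wy": 2.6,"wz": 6.5,"fingers": 1}]}}

```text
time_s: 2.48
ee_pos: [0.4743, -0.3406, 0.1659]
orientation: [-2.177, -1.597, -0.687]
wrist_force: [-0.5, 1.2, 0.7]
gripper_width: 0.0857
```

Run:
```python
from h import *
from cell import eyes
Rc,pc,o=now(); print(o["time_s"],o["joints"].round(3),o["qd"].round(2),pc)
pg=G+.008*zg; rel(Rc,pc,Rg,pg-.12*zg+.04*u);rel(Rc,pc,Rg,pg)
d=eyes.camera("wrist"); cv2.imwrite("pics/w1.png",d["color"]); np.savez("w1.npz",**d)
```

```text
2.4833 [-0.93   0.22   1.758  0.484  1.553 -0.732] [ 0.01 -0.03  0.   -0.   -0.   -0.  ] [ 0.47430843 -0.34057505  0.16589064]
t [-0.0192  0.0103 -0.0047] w [0.01 0.05 0.14]
t [-0.042   0.0102  0.1481] w [0.01 0.05 0.14]
```

View pics/w1.png

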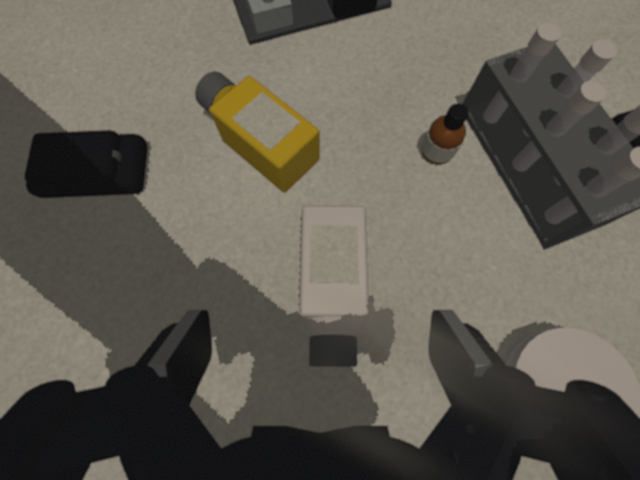

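The wrist view shows the white bottle lined up with the jaws, its top face spanning columns 303–366 and rows 207–315. I'll refine its position from this view.

Run:
```python
from h import *
d=dict(np.load("w1.npz"))
q=ray(d,[(303,207),(366,207),(367,314),(302,315)],.05); print(q.round(4))
b=(q[0]+q[1])/2; s=(q[2]+q[3])/2; print(b,s,np.linalg.norm(b-s), np.degrees(np.arctan2(*(s-b)[[1,0]])))
m=(b+s)/2; cc=(s-b)/np.linalg.norm(s-b); print("mid",m+.017*cc)
```

```text
[[ 0.493  -0.2404  0.05  ]
 [ 0.5394 -0.255   0.05  ]
 [ 0.5125 -0.3325  0.05  ]
 [ 0.4685 -0.3193  0.05  ]]
[ 0.51618272 -0.24773424  0.05      ] [ 0.49052957 -0.32589955  0.05      ] 0.08226724591352068 -108.1693638094421
mid [ 0.49805509 -0.30296926  0.05      ]
```

Call:
{"fn": "move_arm", "kwargs": {"steps": [{"tx": -0.0436,"ty": 0.011,"tz": 0.03,"wx": 0,"wy": 0,"wz": 0,"fingers": 1},{"tx": -0.0436,"ty": 0.011,"tz": 0.04,"wx": 0,"wy": 0,"wz": 0,"fingers": 1},{"tx": -0.0436,"ty": 0.011,"tz": 0.07,"wx": 0,"wy": 0,"wz": 0,"fingers": 1},{"tx": -0.0436,"ty": 0.011,"tz": 0.095,"wx": 0,"wy": 0,"wz": 0,"fingers": 1},{"tx": -0.0436,"ty": 0.011,"tz": 0.115,"wx": 0,"wy": 0,"wz": 0,"fingers": 1},{"tx": -0.0436,"ty": 0.011,"tz": 0.13,"wx": 0,"wy": 0,"wz": 0,"fingers": 1},{"tx": -0.0436,"ty": 0.011,"tz": 0.14,"wx": 0,"wy": 0,"wz": 0,"fingers": 1},{"tx": -0.0436,"ty": 0.011,"tz": 0.147,"wx": 0,"wy": 0,"wz": 0,"fingers": 1},{"tx": -0.0436,"ty": 0.011,"tz": 0.147,"wx": 0,"wy": 0,"wz": 0,"fingers": 1},{"tx": -0.0436,"ty": 0.011,"tz": 0.147,"wx": 0,"wy": 0,"wz": 0,"fingers": 1}]}}

```text
time_s: 3.37
ee_pos: [0.5, -0.299, 0.0207]
orientation: [-2.178, -1.597, -0.687]
wrist_force: [0.3, -0.5, 0.3]
gripper_width: 0.0854
```

```bash
sed -i 's/G=np.array(\[.498,-.300/G=np.array([.498,-.302/' h.py
python3 - <<'E'
from h import *
from cell import eyes
Rc,pc,o=now(); print(o["time_s"],pc,o["wrist_force"])
pg=G+.008*zg; rel(Rc,pc,Rg,pg)
d=eyes.camera("wrist"); cv2.imwrite("pics/w2.png",d["color"])
d=eyes.camera("scene"); cv2.imwrite("pics/s2.png",cv2.resize(d["color"][200:380,80:320],None,fx=3,fy=3))
E
```

```text
3.3667 [ 0.5000147  -0.29896374  0.0206623 ] [ 0.30734704 -0.49877922  0.28737423]
t [ 0.0008 -0.001   0.0008] w [0.06 0.08 0.14]
```

View pics/w2.png

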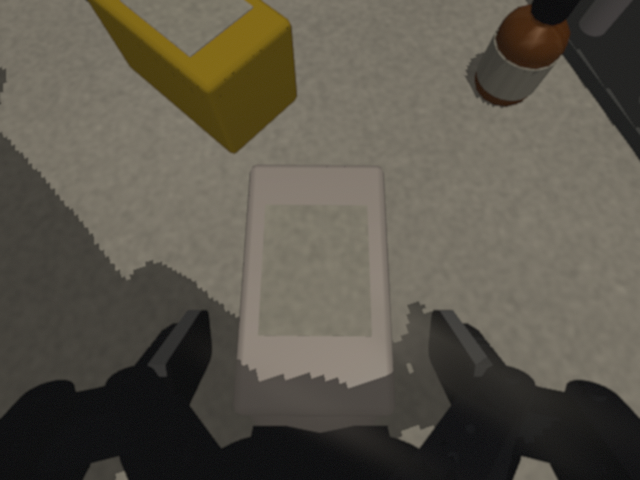

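View pics/s2.png

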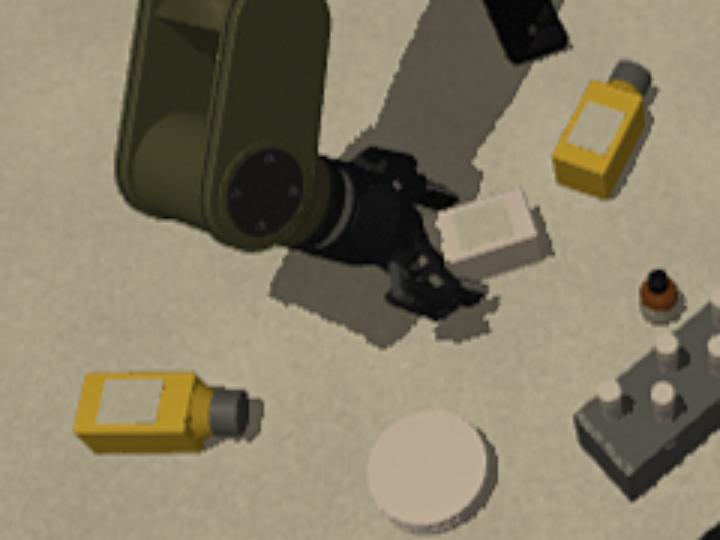

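The bottle sits between the pads: columns 240–390, with the jaws at 205 and 435. I'll close the jaws now.

Call:
{"fn": "move_arm", "kwargs": {"steps": [{"tx": 0,"ty": 0,"tz": 0,"wx": 0,"wy": 0,"wz": 0,"fingers": 0.3},{"tx": 0,"ty": 0,"tz": 0,"wx": 0,"wy": 0,"wz": 0,"fingers": 0.3},{"tx": 0,"ty": 0,"tz": 0,"wx": 0,"wy": 0,"wz": 0,"fingers": 0.3},{"tx": 0,"ty": 0,"tz": 0,"wx": 0,"wy": 0,"wz": 0,"fingers": 0.3},{"tx": 0,"ty": 0,"tz": 0,"wx": 0,"wy": 0,"wz": 0,"fingers": 0.3},{"tx": 0,"ty": 0,"tz": 0,"wx": 0,"wy": 0,"wz": 0,"fingers": 0.3},{"tx": 0,"ty": 0,"tz": 0,"wx": 0,"wy": 0,"wz": 0,"fingers": 0.3},{"tx": 0,"ty": 0,"tz": 0,"wx": 0,"wy": 0,"wz": 0,"fingers": 0.3}], "newtons": 60}}

```text
time_s: 4.13
ee_pos: [0.4999, -0.2993, 0.0204]
orientation: [-2.178, -1.597, -0.687]
wrist_force: [-0.8, -2.9, 3.7]
gripper_width: 0.0493
```

Run:
```python
from h import *
Rc,pc,o=now(); print(o["time_s"],pc,o["wrist_force"],o["gripper_width"])
# bottle frame rel: M (bottle_mid) in tool frame
M=np.array([.498,-.302,.025]); mt=Rc.T@(M-pc); print("M in tool",mt)
# lift waypoint
Rt=Rf; 
Mt=TRAY+.060*u; pf=Mt-Rf@(Rg.T@(M-pc)) ; print("final tcp",pf)
rel(Rc,pc,Rc,pc+.13*u)
w=np.array([.50,-.05,.26]); rel(Rc,pc,Rf,w)
rel(Rc,pc,Rf,pf+.07*u)
```

```text
4.1333 [ 0.49993277 -0.29926129  0.02042313] [-0.84563473 -2.92627239  3.67223797] 0.04928650503554154
M in tool [ 2.22681797e-06 -1.00703949e-03 -5.58298399e-03]
final tcp [0.61634934 0.14213127 0.09880508]
t [ 0.0744  0.0003 -0.1066] w [0. 0. 0.]
t [ 0.3321 -0.0746 -0.0605] w [ -20.38  -59.06 -115.61]
t [ 0.4588 -0.0218  0.1393] w [ -20.38  -59.06 -115.61]
```

Run:
```python
from h import *
Rc,pc,o=now()
w=(R.from_matrix(Rc).inv()*R.from_matrix(Rf)).as_rotvec()
B=Rg.T@az(CA)
for f in np.linspace(0,1,7):
    Q=(R.from_matrix(Rc)*R.from_rotvec(w*f)).as_matrix(); print(round(f,2),"toolz",Q[:,2].round(2),"y",Q[:,1].round(2),"cap",(Q@B).round(2))
```

```text
0.0 toolz [ 0.17  0.55 -0.82] y [ 0.95 -0.3   0.  ] cap [-0.3  -0.95  0.  ]
0.17 toolz [ 0.21  0.39 -0.9 ] y [ 0.98 -0.04  0.22] cap [-0.08 -0.98  0.2 ]
0.33 toolz [ 0.3   0.23 -0.92] y [0.9  0.26 0.36] cap [ 0.09 -0.9   0.42]
0.5 toolz [ 0.43  0.1  -0.9 ] y [0.73 0.55 0.41] cap [ 0.19 -0.74  0.65]
0.67 toolz [ 0.57  0.02 -0.82] y [0.5  0.79 0.36] cap [ 0.21 -0.51  0.83]
0.83 toolz [ 0.7  -0.01 -0.71] y [0.23 0.95 0.22] cap [ 0.15 -0.25  0.96]
1.0 toolz [ 0.82  0.02 -0.57] y [-0.03  1.   -0.  ] cap [0. 0. 1.]
```

Call:
{"fn": "move_arm", "kwargs": {"steps": [{"tx": 0.0115,"ty": 0,"tz": -0.0165,"wx": 0,"wy": 0,"wz": 0,"fingers": 0.3},{"tx": 0.023,"ty": 0,"tz": -0.033,"wx": 0,"wy": 0,"wz": 0,"fingers": 0.3},{"tx": 0.04,"ty": 0,"tz": -0.057,"wx": 0,"wy": 0,"wz": 0,"fingers": 0.3},{"tx": 0.057,"ty": 0,"tz": -0.082,"wx": 0,"wy": 0,"wz": 0,"fingers": 0.3},{"tx": 0.0745,"ty": 0,"tz": -0.1065,"wx": 0,"wy": 0,"wz": 0,"fingers": 0.3},{"tx": 0.0745,"ty": 0,"tz": -0.1065,"wx": 0,"wy": 0,"wz": 0,"fingers": 0.3},{"tx": 0.0745,"ty": 0,"tz": -0.1065,"wx": 0,"wy": 0,"wz": 0,"fingers": 0.3}]}}

```text
time_s: 4.72
ee_pos: [0.5, -0.2988, 0.151]
orientation: [-2.178, -1.599, -0.687]
wrist_force: [0.5, 1.0, -1.6]
gripper_width: 0.049
```

Run:
```python
from h import *
Rc,pc,o=now(); rel(Rc,pc,Rf,np.array([.50,-.05,.28]))
```

```text
t [ 0.2686 -0.0744  0.0295] w [ -20.38  -58.97 -115.52]
```

Call:
{"fn": "move_arm", "kwargs": {"steps": [{"tx": 0.008,"ty": -0.002,"tz": 0.001,"wx": -0.6,"wy": -1.8,"wz": -3.5,"fingers": 0.3},{"tx": 0.02,"ty": -0.0056,"tz": 0.0022,"wx": -1.53,"wy": -4.42,"wz": -8.66,"fingers": 0.3},{"tx": 0.034,"ty": -0.0093,"tz": 0.0037,"wx": -2.55,"wy": -7.37,"wz": -14.4,"fingers": 0.3},{"tx": 0.047,"ty": -0.013,"tz": 0.0052,"wx": -3.57,"wy": -10.3,"wz": -20.2,"fingers": 0.3},{"tx": 0.06,"ty": -0.0167,"tz": 0.0066,"wx": -4.58,"wy": -13.3,"wz": -26,"fingers": 0.3},{"tx": 0.074,"ty": -0.0205,"tz": 0.0081,"wx": -5.6,"wy": -16.2,"wz": -31.8,"fingers": 0.3},{"tx": 0.087,"ty": -0.0242,"tz": 0.0096,"wx": -6.62,"wy": -19.2,"wz": -37.5,"fingers": 0.3},{"tx": 0.101,"ty": -0.028,"tz": 0.011,"wx": -7.64,"wy": -22.1,"wz": -43.3,"fingers": 0.3},{"tx": 0.114,"ty": -0.0316,"tz": 0.0125,"wx": -8.66,"wy": -25.1,"wz": -49.1,"fingers": 0.3},{"tx": 0.128,"ty": -0.0353,"tz": 0.014,"wx": -9.68,"wy": -28,"wz": -54.9,"fingers": 0.3}]}}

```text
time_s: 5.55
ee_pos: [0.4985, -0.1786, 0.2085]
orientation: [1.35, 2.458, 0.443]
wrist_force: [0.7, 0.1, -2.0]
gripper_width: 0.0488
```

Run:
```python
from h import *
Rc,pc,o=now(); print(o["joints"].round(2),pc);rel(Rc,pc,Rf,np.array([.50,-.05,.28]))
```

```text
[-0.61 -0.31  2.15  0.39  1.05 -1.33] [ 0.49847981 -0.17857074  0.2084855 ]
t [ 0.1006  0.0958 -0.0485] w [-10.59 -31.29 -60.53]
```

Call:
{"fn": "move_arm", "kwargs": {"steps": [{"tx": 0.01,"ty": 0.009,"tz": -0.005,"wx": -1,"wy": -3,"wz": -5.8,"fingers": 0.3},{"tx": 0.02,"ty": 0.019,"tz": -0.01,"wx": -2,"wy": -6,"wz": -11.6,"fingers": 0.3},{"tx": 0.03,"ty": 0.028,"tz": -0.014,"wx": -3.1,"wy": -9.1,"wz": -17.6,"fingers": 0.3},{"tx": 0.04,"ty": 0.038,"tz": -0.019,"wx": -4.1,"wy": -12.1,"wz": -23.4,"fingers": 0.3},{"tx": 0.05,"ty": 0.047,"tz": -0.024,"wx": -5.1,"wy": -15.1,"wz": -29.2,"fingers": 0.3},{"tx": 0.06,"ty": 0.057,"tz": -0.029,"wx": -6.1,"wy": -18.1,"wz": -35,"fingers": 0.3},{"tx": 0.07,"ty": 0.066,"tz": -0.034,"wx": -7.1,"wy": -21.1,"wz": -40.8,"fingers": 0.3},{"tx": 0.08,"ty": 0.076,"tz": -0.038,"wx": -8.2,"wy": -24.1,"wz": -46.6,"fingers": 0.3},{"tx": 0.09,"ty": 0.086,"tz": -0.043,"wx": -9.2,"wy": -27.1,"wz": -52.4,"fingers": 0.3},{"tx": 0.0985,"ty": 0.094,"tz": -0.0475,"wx": -10.2,"wy": -30.1,"wz": -58.2,"fingers": 0.3}]}}

```text
time_s: 6.38
ee_pos: [0.5008, -0.0526, 0.2781]
orientation: [0.019, 2.203, 0.029]
wrist_force: [-0.4, 0.2, -1.6]
gripper_width: 0.0494
```

Run:
```python
from h import *
Rc,pc,o=now(); print(o["joints"].round(2),pc);rel(Rc,pc,Rf,np.array([.6163,.1421,.0988+.08]))
```

```text
[-0.38 -0.77  2.46  0.55  0.63 -2.24] [ 0.50076314 -0.05264547  0.27808505]
t [0.0165 0.1923 0.1546] w [-0.41 -1.23 -2.26]
```

Call:
{"fn": "move_arm", "kwargs": {"steps": [{"tx": 0.0015,"ty": 0.02,"tz": 0.008,"wx": -0.2,"wy": -0.6,"wz": -1.1,"fingers": 0.3},{"tx": 0.004,"ty": 0.05,"tz": 0.03,"wx": -0.4,"wy": -1.2,"wz": -2.2,"fingers": 0.3},{"tx": 0.007,"ty": 0.08,"tz": 0.055,"wx": -0.4,"wy": -1.2,"wz": -2.2,"fingers": 0.3},{"tx": 0.01,"ty": 0.11,"tz": 0.08,"wx": -0.4,"wy": -1.2,"wz": -2.2,"fingers": 0.3},{"tx": 0.013,"ty": 0.14,"tz": 0.105,"wx": -0.4,"wy": -1.2,"wz": -2.2,"fingers": 0.3},{"tx": 0.015,"ty": 0.165,"tz": 0.125,"wx": -0.4,"wy": -1.2,"wz": -2.2,"fingers": 0.3},{"tx": 0.0165,"ty": 0.183,"tz": 0.145,"wx": -0.4,"wy": -1.2,"wz": -2.2,"fingers": 0.3},{"tx": 0.0165,"ty": 0.192,"tz": 0.1545,"wx": -0.4,"wy": -1.2,"wz": -2.2,"fingers": 0.3},{"tx": 0.0165,"ty": 0.192,"tz": 0.1545,"wx": -0.4,"wy": -1.2,"wz": -2.2,"fingers": 0.3},{"tx": 0.0165,"ty": 0.192,"tz": 0.1545,"wx": -0.4,"wy": -1.2,"wz": -2.2,"fingers": 0.3}]}}

```text
time_s: 7.22
ee_pos: [0.6044, 0.1558, 0.2017]
orientation: [0.003, 2.21, -0.034]
wrist_force: [0.3, -0.1, -0.8]
gripper_width: 0.0494
```

Run:
```python
from h import *
from cell import eyes
Rc,pc,o=now(); print(o["joints"].round(2),pc);rel(Rc,pc,Rf,np.array([.6163,.1421,.0988]))
for n in ["wrist","scene","top"]:
    d=eyes.camera(n); np.savez(n+"3.npz",**d); im=d["color"]
    if n=="scene": im=cv2.resize(im[120:300,290:530],None,fx=3,fy=3)
    if n=="top": im=cv2.resize(im[140:290,160:360],None,fx=4,fy=4)
    cv2.imwrite(f"pics/{n}3.png",im)
```

```text
[ 0.27 -0.26  2.27 -0.84  0.32 -0.6 ] [0.60437342 0.15581527 0.20174299]
t [ 0.0756 -0.0111  0.0713] w [-2.64 -1.68 -0.24]
```

View pics/wrist3.png

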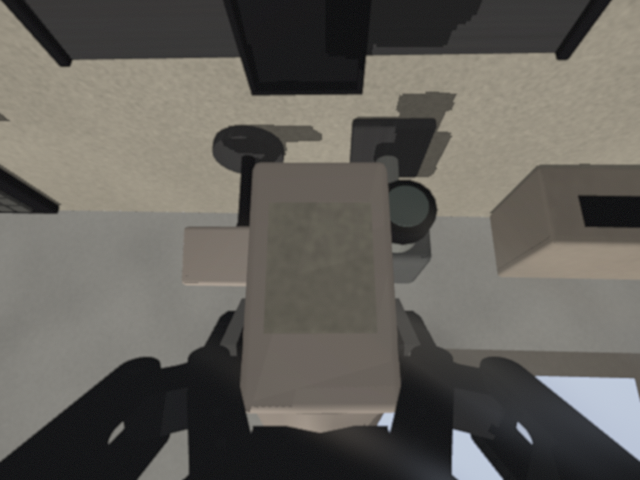

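View pics/scene3.png

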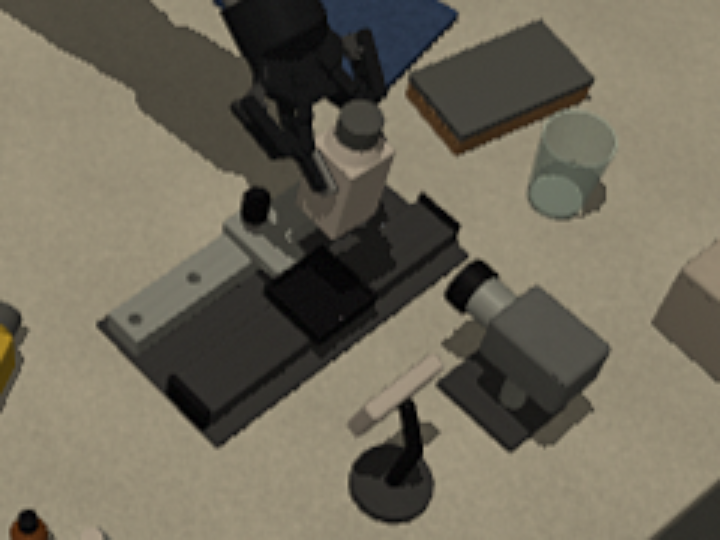

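View pics/top3.png

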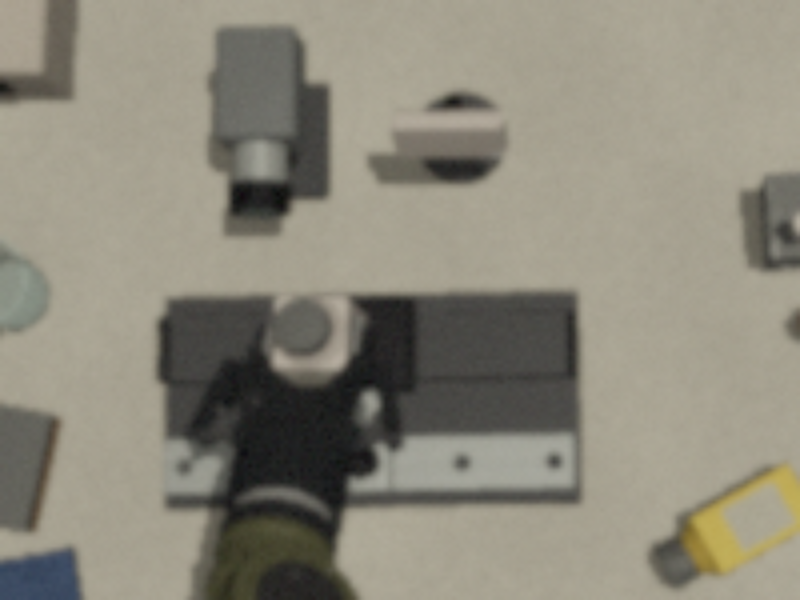

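The top view shows the upright bottle stuck at (305,340) in the crop, about 15–30 mm short of the tray. Joint 5 is at its 0.32 lower limit, so the +x heading is close to the wrist singularity. I'll fit the wrist kinematics and check a heading along +y.

```bash
cat >> h.py <<'E'
def fkR(q): return (R.from_euler('Z',q[0])*R.from_euler('Y',q[1]+q[2])*R.from_euler('Z',q[3])*R.from_euler('Y',q[4])*R.from_euler('Z',q[5]+np.pi/2)).as_matrix()
# positions: shoulder z0,offset a, L1,L2(+elbow offset e),tool L  -> fitted
def fkp(q,p):
    a,z0,L1,L2,e,L=p; f=lambda t:np.array([np.sin(t),0,np.cos(t)]); t2,t3=q[1],q[1]+q[2]
    x=np.array([a,0,z0])+L1*f(t2)+L2*f(t3)+e*f(t3-np.pi/2)
    return R.from_euler('Z',q[0]).apply(x)+L*fkR(q)[:,2]
E
python3 - <<'E'
from h import *
from scipy.optimize import least_squares
D=[([1.158,0.124,1.651,0,1.3675,-.0826],[.21037,.61452,.2413]),
([0.116,-0.706,2.358,0.482,1.39,-0.025],[.3205,.2126,.2423]),
([-0.783,-0.118,2.016,0.474,1.563,-0.684],[.43462,-.18694,.21143]),
([-0.93,0.22,1.758,0.484,1.553,-0.732],[.47431,-.34058,.16589]),
([-0.61,-0.31,2.15,0.39,1.05,-1.33],[.49848,-.17857,.20849]),
([-0.38,-0.77,2.46,0.55,0.63,-2.24],[.50076,-.05265,.27809]),
([0.27,-0.26,2.27,-0.84,0.32,-0.6],[.60437,.15582,.20174])]
Rc,pc,o=now(); D[-1]=(o["joints"],pc)
print(np.degrees(R.from_matrix(fkR(o["joints"]).T@Rc).magnitude()))
r=least_squares(lambda p:np.concatenate([fkp(q,p)-x for q,x in D]),[0,.35,.4,.4,0,.2]); print(r.x.round(4),np.abs(r.fun).max()); P=r.x
np.save("kin.npy",P)
M=np.array([0,-.001,-.0056])
lo=np.array([-2.61,-1.02,.03,-1.35,.32,-2.91]);hi=np.array([2.61,2.33,2.71,4.49,2.68,2.91])
for name,yaw in [("+x",0),("+y",90),("-y",-90)]:
  Rt=R.from_euler('z',yaw,degrees=True).as_matrix()@Rf
  for dz in (.08,0):
    pt=TRAY+u*(.06+dz)-Rt@M
    for x0 in ([.2,-.3,2.2,.8,1,-1.5],[.2,-.3,2.2,-.8,1,-1],[.2,-.3,2.2,.8,1,1.],[.2,.0,2.,3.1,.6,1.]):
      s=least_squares(lambda q:np.r_[10*(fkp(q,P)-pt),R.from_matrix(fkR(q).T@Rt).as_rotvec()],np.clip(x0,lo+.01,hi-.01),bounds=(lo,hi))
      if s.cost<1e-6: print(name,dz,s.x.round(2))
E
```

```text
1.9993982319728308e-14
[-0.0637  0.302   0.5316  0.708  -0.1197  0.3293] 0.061643226391603884
+y 0.08 [-0.2   0.25  1.83  0.93  1.45  2.6 ]
+y 0.08 [-0.2   0.25  1.83  0.93  1.45  2.6 ]
+y 0 [-0.2   0.36  1.83  0.95  1.38  2.51]
+y 0 [-0.2   0.36  1.83  0.95  1.38  2.51]
-y 0.08 [ 0.59  0.41  1.62 -0.77  1.71  0.7 ]
-y 0.08 [ 0.59  0.41  1.62 -0.77  1.71  0.7 ]
-y 0.08 [ 0.59  0.41  1.62 -0.77  1.71  0.7 ]
-y 0 [ 0.59  0.51  1.63 -0.77  1.64  0.77]
-y 0 [ 0.59  0.51  1.63 -0.77  1.64  0.77]
-y 0 [ 0.59  0.51  1.63 -0.77  1.64  0.77]
```

```bash
cat > fit.py <<'E'
from h import *
Rz=lambda a:R.from_euler('Z',a).as_matrix(); Ry=lambda a:R.from_euler('Y',a).as_matrix()
def A(q):
    R1=Rz(q[0]);R2=R1@Ry(q[1]);R3=R1@Ry(q[1]+q[2]);R4=R3@Rz(q[3]);R5=R4@Ry(q[4]);R6=fkR(q)
    return np.c_[R1[:,[0]],[0,0,1.],R2[:,[0,2]],R3[:,[0,2]],R6[:,[2]]]
D=[([1.15836857e+00,1.24395108e-01,1.65136984e+00,-2.0e-05,1.36752394e+00,-8.26033286e-02],[.21036698,.61452415,.241304]),
([0.116,-0.706,2.358,0.482,1.39,-0.025],[.32051,.21262,.24227]),
([-0.783,-0.118,2.016,0.474,1.563,-0.684],[.43462,-.18694,.21143]),
([-0.93,0.22,1.758,0.484,1.553,-0.732],[.47431,-.34058,.16589]),
([-0.61,-0.31,2.15,0.39,1.05,-1.33],[.49848,-.17857,.20849]),
([-0.38,-0.77,2.46,0.55,0.63,-2.24],[.50076,-.05265,.27809])]
Rc,pc,o=now(); D.append((o["joints"],pc))
M=np.vstack([A(np.array(q)) for q,_ in D]); b=np.concatenate([x for _,x in D])
K=np.linalg.lstsq(M,b,rcond=1e-6)[0]
if __name__=="__main__": print(K.round(4),(M@K-b).reshape(-1,3).round(3)); np.save("kin.npy",K)
E
python3 fit.py
```

```text
[-0.0734  0.2996 -0.0115  0.533   0.1098  0.7265  0.33  ] [[ 0.058 -0.001  0.003]
 [-0.017 -0.026 -0.004]
 [-0.035  0.002 -0.   ]
 [-0.025 -0.005 -0.003]
 [-0.016 -0.026 -0.003]
 [ 0.002 -0.039  0.004]
 [ 0.036 -0.062  0.002]]
```

```bash
sed -i 's/np.c_\[R1\[:,\[0\]\]/np.c_[R1[:,[0,1]]/' fit.py; python3 fit.py
cat > ik.py <<'E'
from fit import *
lo=np.array([-2.61,-1.02,.03,-1.35,.32,-2.91]);hi=np.array([2.61,2.33,2.71,4.49,2.68,2.91])
def ik(Rt,pt,seeds):
    out=[]
    for x0 in seeds:
      s=least_squares(lambda q:np.r_[10*(A(q)@K-pt),R.from_matrix(fkR(q).T@Rt).as_rotvec()],np.clip(x0,lo+.01,hi-.01),bounds=(lo,hi))
      if s.cost<1e-6 and not any(np.allclose(s.x,z,atol=.03) for z in out): out.append(s.x)
    return out
from scipy.optimize import least_squares
E
python3 - <<'E'
from ik import *
M=np.array([0,-.001,-.0056])
S=([.2,-.3,2.2,.8,1,-1.5],[.2,-.3,2.2,-.8,1,-1],[.2,-.3,2.2,.8,1,1.],[.2,.0,2.,3.1,.6,1.])
for name,yaw in [("+x",0),("+y",90),("-y",-90)]:
  Rt=R.from_euler('z',yaw,degrees=True).as_matrix()@Rf
  for dz in (.08,0):
    for q in ik(Rt,TRAY+u*(.06+dz)-Rt@M,S): print(name,dz,q.round(2))
E
```

```text
[-0.0036  0.0535  0.2233  0.0011  0.4523  0.0419  0.6154  0.2646] [[-0.    -0.    -0.   ]
 [-0.001  0.     0.   ]
 [ 0.     0.     0.   ]
 [-0.     0.    -0.001]
 [ 0.002  0.001  0.002]
 [-0.    -0.002 -0.002]
 [-0.    -0.    -0.   ]]
+y 0.08 [-0.2   0.23  1.85  0.93  1.46  2.61]
+y 0 [-0.2   0.34  1.87  0.95  1.38  2.5 ]
-y 0.08 [ 0.45  0.39  1.65 -0.84  1.62  0.61]
-y 0 [ 0.45  0.49  1.66 -0.84  1.54  0.7 ]
```

```bash
cat >> h.py <<'E'
Rn=R.from_euler('z',-90,degrees=True).as_matrix()@Rf
MT=np.array([0,-.001,-.0056])
E
python3 - <<'E'
from ik import *
Rc,pc,o=now(); pf=TRAY+u*.06-Rn@MT; print(pf); t,w=rel(Rc,pc,Rn,pf+.09*u)
q=o["joints"]
for f in np.linspace(0,1,9):
    Rt=Rc@R.from_rotvec(np.radians(w)*f).as_matrix(); pt=pc+f*(pf+.09*u-pc)
    r=ik(Rt,pt,[q]); 
    if r: q=r[0]
    print(f,[x.round(2) for x in r], Rt[:,2].round(2))
E
```

```text
[0.61291735 0.13643991 0.09878797]
t [ 0.0026 -0.0184  0.0143] w [70.35 -0.46 52.52]
0.0 [array([ 0.27, -0.25,  2.27, -0.83,  0.32, -0.61])] [ 0.8  -0.03 -0.6 ]
0.125 [array([ 0.35, -0.2 ,  2.23, -1.08,  0.51, -0.22])] [ 0.78 -0.18 -0.6 ]
0.25 [array([ 0.41, -0.12,  2.17, -1.14,  0.71, -0.01])] [ 0.74 -0.32 -0.59]
0.375 [array([ 0.45, -0.04,  2.09, -1.13,  0.9 ,  0.13])] [ 0.67 -0.46 -0.59]
0.5 [array([ 0.48,  0.05,  2.01, -1.09,  1.07,  0.24])] [ 0.57 -0.58 -0.58]
0.625 [array([ 0.49,  0.14,  1.92, -1.04,  1.22,  0.34])] [ 0.45 -0.68 -0.58]
0.75 [array([ 0.49,  0.22,  1.83, -0.98,  1.37,  0.43])] [ 0.32 -0.75 -0.58]
0.875 [array([ 0.47,  0.3 ,  1.73, -0.91,  1.5 ,  0.52])] [ 0.17 -0.8  -0.57]
1.0 [array([ 0.45,  0.38,  1.64, -0.84,  1.63,  0.6 ])] [ 0.02 -0.82 -0.57]
```

Call:
{"fn": "move_arm", "kwargs": {"steps": [{"tx": 0,"ty": -0.001,"tz": 0.001,"wx": 4,"wy": 0,"wz": 3,"fingers": 0.3},{"tx": 0,"ty": -0.003,"tz": 0.002,"wx": 9,"wy": 0,"wz": 6.7,"fingers": 0.3},{"tx": 0,"ty": -0.004,"tz": 0.003,"wx": 14,"wy": 0,"wz": 10.5,"fingers": 0.3},{"tx": 0.001,"ty": -0.005,"tz": 0.004,"wx": 19,"wy": 0,"wz": 14.2,"fingers": 0.3},{"tx": 0.001,"ty": -0.006,"tz": 0.005,"wx": 24,"wy": 0,"wz": 18,"fingers": 0.3},{"tx": 0.001,"ty": -0.007,"tz": 0.006,"wx": 29,"wy": 0,"wz": 21.7,"fingers": 0.3},{"tx": 0.001,"ty": -0.009,"tz": 0.007,"wx": 34,"wy": 0,"wz": 25.4,"fingers": 0.3},{"tx": 0.001,"ty": -0.01,"tz": 0.008,"wx": 39,"wy": 0,"wz": 29.1,"fingers": 0.3},{"tx": 0.002,"ty": -0.011,"tz": 0.009,"wx": 44,"wy": 0,"wz": 32.9,"fingers": 0.3},{"tx": 0.002,"ty": -0.013,"tz": 0.01,"wx": 49,"wy": 0,"wz": 36.6,"fingers": 0.3}]}}

```text
time_s: 8.2
ee_pos: [0.6105, 0.1409, 0.1958]
orientation: [1.166, 1.939, -0.611]
wrist_force: [0.1, 0.4, -1.5]
gripper_width: 0.049
```

Run:
```python
from h import *
Rc,pc,o=now(); pf=TRAY+u*.06-Rn@MT; print(o["joints"].round(2),pc); t,w=rel(Rc,pc,Rn,pf+.09*u)
```

```text
[ 0.49  0.18  1.86 -1.    1.31  0.39] [0.6104508  0.14085626 0.19578294]
t [0.0027 0.0002 0.0082] w [21.05 -0.51 15.63]
```

Call:
{"fn": "move_arm", "kwargs": {"steps": [{"tx": 0.001,"ty": 0,"tz": 0.002,"wx": 7,"wy": -0.2,"wz": 5,"fingers": 0.3},{"tx": 0.002,"ty": 0,"tz": 0.004,"wx": 12,"wy": -0.3,"wz": 9,"fingers": 0.3},{"tx": 0.0027,"ty": 0,"tz": 0.006,"wx": 17,"wy": -0.4,"wz": 12.6,"fingers": 0.3},{"tx": 0.0027,"ty": 0,"tz": 0.008,"wx": 20.5,"wy": -0.5,"wz": 15.2,"fingers": 0.3},{"tx": 0.0027,"ty": 0,"tz": 0.008,"wx": 20.5,"wy": -0.5,"wz": 15.2,"fingers": 0.3},{"tx": 0.0027,"ty": 0,"tz": 0.008,"wx": 20.5,"wy": -0.5,"wz": 15.2,"fingers": 0.3},{"tx": 0.0027,"ty": 0,"tz": 0.008,"wx": 20.5,"wy": -0.5,"wz": 15.2,"fingers": 0.3}]}}

```text
time_s: 8.78
ee_pos: [0.6133, 0.1363, 0.19]
orientation: [1.601, 1.672, -0.832]
wrist_force: [0.1, 0.1, -1.4]
gripper_width: 0.0496
```

Run:
```python
from h import *
from cell import eyes
Rc,pc,o=now(); print(o["joints"].round(2),pc); pf=TRAY+u*.06-Rn@MT;rel(Rc,pc,Rn,pf+.09*u)
for n in ["wrist","scene","top"]:
    d=eyes.camera(n); np.savez(n+"4.npz",**d); im=d["color"]
    if n=="scene": im=cv2.resize(im[110:260,330:490],None,fx=5,fy=4*1.25)[:600]
    if n=="top": im=cv2.resize(im[165:285,180:320],None,fx=5,fy=5)
    cv2.imwrite(f"pics/{n}4.png",im)
```

```text
[ 0.45  0.37  1.65 -0.85  1.61  0.6 ] [0.61332234 0.13629244 0.18998101]
t [ 0.0011 -0.0004  0.0005] w [0.91 0.01 0.52]
```

View pics/wrist4.png

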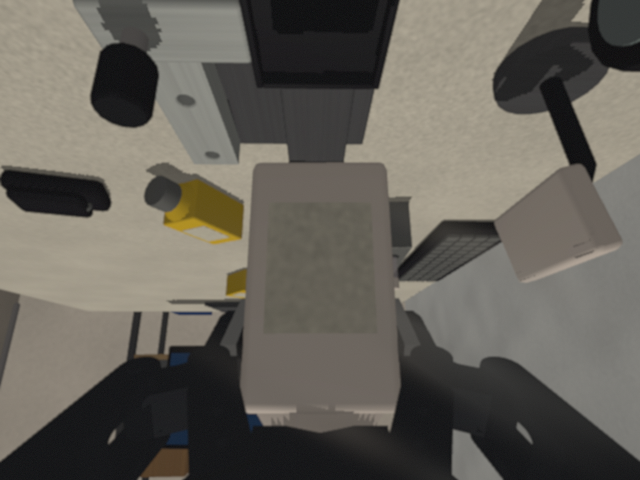

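View pics/scene4.png

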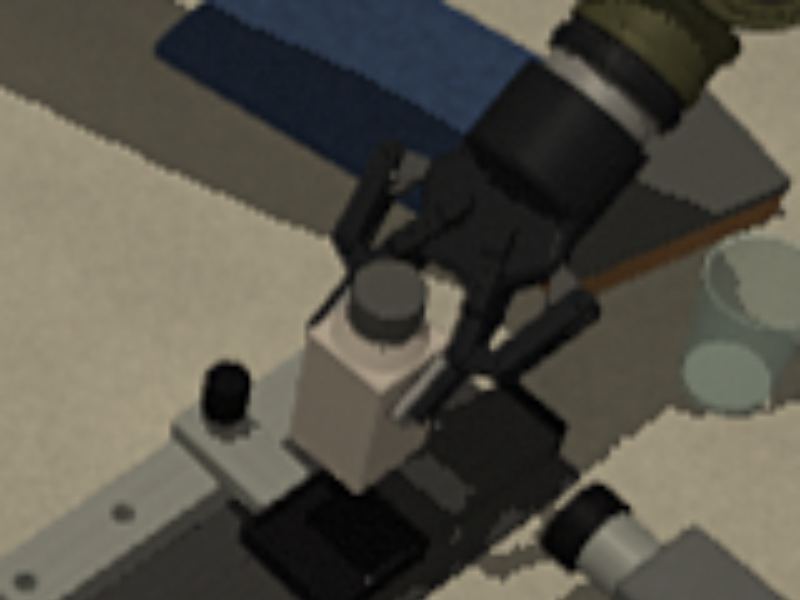

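View pics/top4.png

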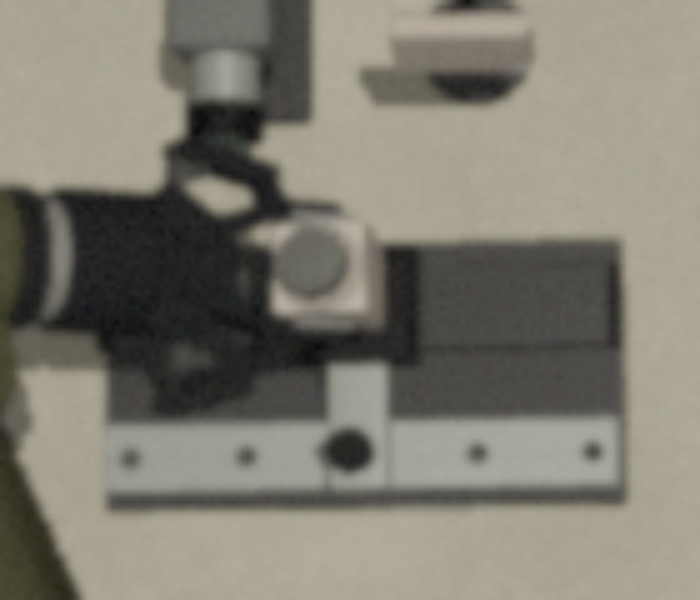

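Run:
```python
from h import *
t=dict(np.load("top4.npz"));s=dict(np.load("scene4.npz"));w=dict(np.load("wrist4.npz"))
C=lambda p,o,f: np.array(p,float)/f+np.array(o)+(.5/f-.5)
print("cap top",ray(t,C((309,260),(180,165),5),.252),"cap scene",ray(s,C((389,290),(330,110),5),.252))
P=cloud(t); print(P[217,241],P[217,242]); P=cloud(s); print(P[168,408])
Rc,pc,o=now(); M=pc+Rc@MT; print("M",M)
# tray near corners in wrist, lip top z .05, and knob
print("tray wrist",ray(w,[(257,85),(381,87)],.05), "knob",ray(w,[(120,60)],.095))
```

```text
cap top [[0.61242256 0.14383955 0.252     ]] cap scene [[0.61270182 0.13950999 0.252     ]]
[0.61182393 0.14539029 0.2484068 ] [0.61103786 0.14185409 0.25468821]
[0.61469178 0.13945395 0.25248275]
M [0.61214807 0.14127989 0.19400791]
tray wrist [[0.57889093 0.10743901 0.05      ]
 [0.650745   0.1089056  0.05      ]] knob [[0.53750753 0.17094113 0.095     ]]
```

Run:
```python
from h import *
Rc,pc,o=now(); B=Rg.T@az(CA); print("cap dir",Rc@B)
for d in (.08,.089,.092): 
    M=np.array([.6123,.1415,.194-d]); rel(Rc,pc,Rn,M-Rn@MT)
```

```text
cap dir [-3.44248753e-03  2.86365426e-04  9.99994034e-01]
t [ 0.0657 -0.0002  0.0457] w [0.97 0.02 0.44]
t [ 0.0731 -0.0002  0.0509] w [0.97 0.02 0.44]
t [ 0.0755 -0.0002  0.0526] w [0.97 0.02 0.44]
```

Call:
{"fn": "move_arm", "kwargs": {"steps": [{"tx": 0.008,"ty": 0,"tz": 0.0056,"wx": 0.5,"wy": 0,"wz": 0.2,"fingers": 0.3},{"tx": 0.02,"ty": 0,"tz": 0.014,"wx": 1,"wy": 0,"wz": 0.4,"fingers": 0.3},{"tx": 0.034,"ty": 0,"tz": 0.0237,"wx": 1,"wy": 0,"wz": 0.4,"fingers": 0.3},{"tx": 0.046,"ty": 0,"tz": 0.032,"wx": 1,"wy": 0,"wz": 0.4,"fingers": 0.3},{"tx": 0.056,"ty": 0,"tz": 0.039,"wx": 1,"wy": 0,"wz": 0.4,"fingers": 0.3},{"tx": 0.062,"ty": 0,"tz": 0.0432,"wx": 1,"wy": 0,"wz": 0.4,"fingers": 0.3},{"tx": 0.0657,"ty": 0,"tz": 0.0457,"wx": 1,"wy": 0,"wz": 0.4,"fingers": 0.3},{"tx": 0.0657,"ty": 0,"tz": 0.0457,"wx": 1,"wy": 0,"wz": 0.4,"fingers": 0.3},{"tx": 0.0657,"ty": 0,"tz": 0.0457,"wx": 1,"wy": 0,"wz": 0.4,"fingers": 0.3}]}}

```text
time_s: 9.68
ee_pos: [0.6147, 0.1371, 0.1108]
orientation: [1.619, 1.659, -0.844]
wrist_force: [-1.0, -0.8, -1.2]
gripper_width: 0.05
```

Run:
```python
from h import *
from cell import eyes
Rc,pc,o=now(); print(pc,o["wrist_force"]); M=np.array([.6123,.1415,.194-.09]); rel(Rc,pc,Rn,M-Rn@MT)
ims=[]
for n in ["scene","top"]:
    d=eyes.camera(n); np.savez(n+"5.npz",**d); im=d["color"]
    im=im[140:260,345:465] if n=="scene" else im[180:280,200:300]
    ims.append(cv2.resize(im,(400,400),interpolation=cv2.INTER_CUBIC))
cv2.imwrite("pics/s5.png",np.hstack(ims))
cv2.imwrite("pics/w5.png",eyes.camera("wrist")["color"])
```

```text
[0.61468275 0.13707645 0.11075204] [-1.03197119 -0.80705455 -1.214697  ]
t [ 0.0081 -0.0013  0.0058] w [-0.05  0.07 -0.04]
```

View pics/s5.png

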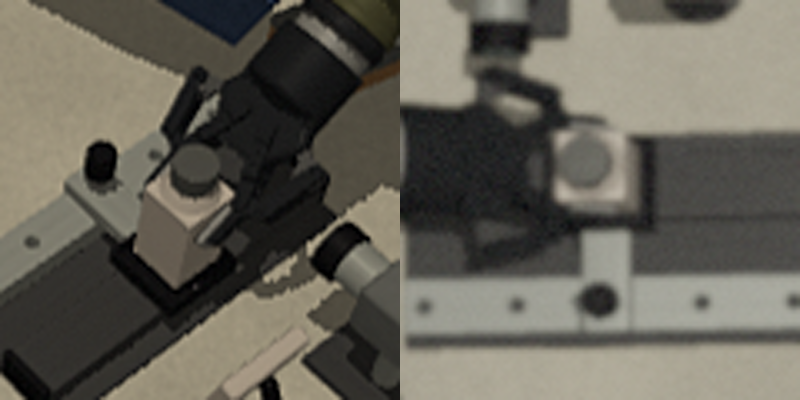

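View pics/w5.png

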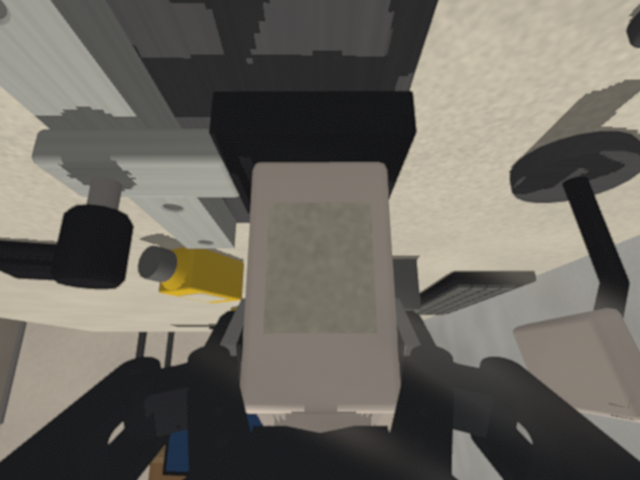

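Call:
{"fn": "move_arm", "kwargs": {"steps": [{"tx": 0.0027,"ty": -0.0015,"tz": 0.0019,"wx": 0,"wy": 0,"wz": 0,"fingers": 0.3},{"tx": 0.0054,"ty": -0.0015,"tz": 0.0038,"wx": 0,"wy": 0,"wz": 0,"fingers": 0.3},{"tx": 0.0081,"ty": -0.0015,"tz": 0.0057,"wx": 0,"wy": 0,"wz": 0,"fingers": 0.3},{"tx": 0.0085,"ty": -0.0015,"tz": 0.006,"wx": 0,"wy": 0,"wz": 0,"fingers": 0.3},{"tx": 0.0085,"ty": -0.0015,"tz": 0.006,"wx": 0,"wy": 0,"wz": 0,"fingers": 0.3}]}}

```text
time_s: 10.25
ee_pos: [0.613, 0.1368, 0.1002]
orientation: [1.619, 1.659, -0.844]
wrist_force: [0.1, 0.1, -0.4]
gripper_width: 0.0494
```

Call:
{"fn": "move_arm", "kwargs": {"steps": [{"tx": 0.0008,"ty": 0,"tz": 0.0006,"wx": 0,"wy": 0,"wz": 0,"fingers": 0.3},{"tx": 0.0008,"ty": 0,"tz": 0.0006,"wx": 0,"wy": 0,"wz": 0,"fingers": 0.3},{"tx": 0.0008,"ty": 0,"tz": 0.0006,"wx": 0,"wy": 0,"wz": 0,"fingers": 0.3}]}}

```text
time_s: 10.5
ee_pos: [0.613, 0.1368, 0.1002]
orientation: [1.619, 1.658, -0.845]
wrist_force: [-4.4, 0.3, 4.8]
gripper_width: 0.0495
```

Call:
{"fn": "move_arm", "kwargs": {"steps": [{"tx": 0,"ty": 0,"tz": 0,"wx": 0,"wy": 0,"wz": 0,"fingers": 0.6},{"tx": 0,"ty": 0,"tz": 0,"wx": 0,"wy": 0,"wz": 0,"fingers": 0.65},{"tx": 0,"ty": 0,"tz": 0,"wx": 0,"wy": 0,"wz": 0,"fingers": 0.7},{"tx": 0,"ty": 0,"tz": 0,"wx": 0,"wy": 0,"wz": 0,"fingers": 0.8},{"tx": 0,"ty": 0,"tz": 0,"wx": 0,"wy": 0,"wz": 0,"fingers": 0.9},{"tx": 0,"ty": 0,"tz": 0,"wx": 0,"wy": 0,"wz": 0,"fingers": 0.9}]}}

```text
time_s: 11.0
ee_pos: [0.613, 0.1369, 0.0991]
orientation: [1.619, 1.66, -0.844]
wrist_force: [0.4, -0.5, -0.3]
gripper_width: 0.0768
```

Run:
```python
from h import *
from cell import eyes
Rc,pc,o=now(); print(pc,o["wrist_force"],o["gripper_width"])
ims=[]
for n in ["scene","top"]:
    d=eyes.camera(n); np.savez(n+"6.npz",**d); im=d["color"]
    im=im[140:260,345:465] if n=="scene" else im[180:280,200:300]
    ims.append(cv2.resize(im,(400,400),interpolation=cv2.INTER_CUBIC))
cv2.imwrite("pics/s6.png",np.hstack(ims))
cv2.imwrite("pics/w6.png",eyes.camera("wrist")["color"])
```

```text
[0.61300824 0.1368782  0.09911521] [ 0.43888418 -0.46661708 -0.33891272] 0.07677215832309195
```

View pics/s6.png

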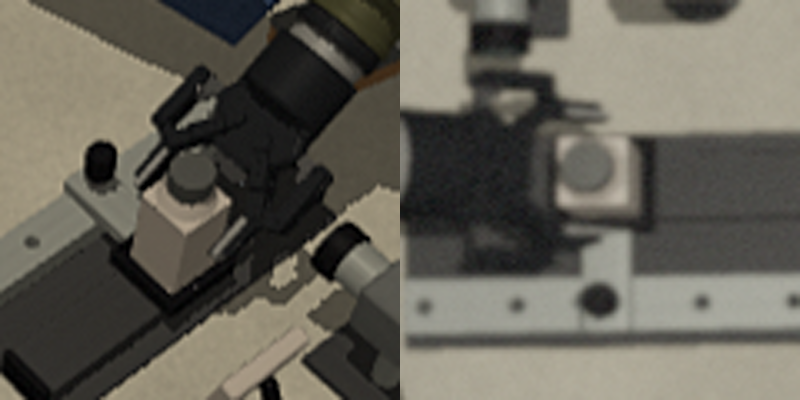

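View pics/w6.png

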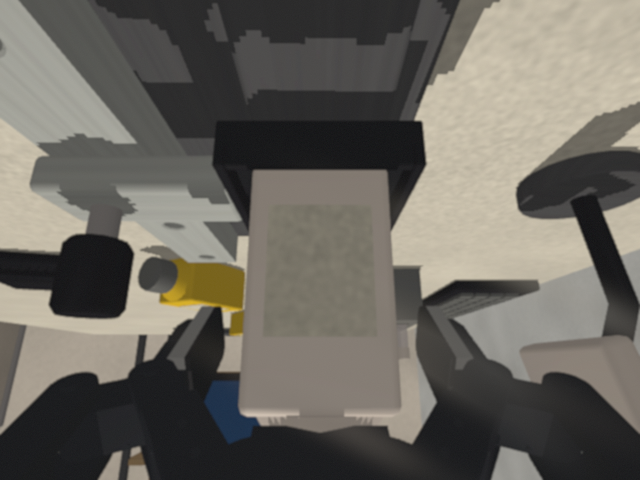

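The bottle stands upright in the tray and both pads are clear of it. I'll back straight out along the tool axis.

Call:
{"fn": "move_arm", "kwargs": {"steps": [{"tx": 0,"ty": 0,"tz": -0.008,"wx": 0,"wy": 0,"wz": 0,"fingers": 0.9},{"tx": 0,"ty": 0,"tz": -0.022,"wx": 0,"wy": 0,"wz": 0,"fingers": 0.9},{"tx": 0,"ty": 0,"tz": -0.042,"wx": 0,"wy": 0,"wz": 0,"fingers": 0.9},{"tx": 0,"ty": 0,"tz": -0.07,"wx": 0,"wy": 0,"wz": 0,"fingers": 0.9},{"tx": 0,"ty": 0,"tz": -0.1,"wx": 0,"wy": 0,"wz": 0,"fingers": 0.9},{"tx": 0,"ty": 0,"tz": -0.13,"wx": 0,"wy": 0,"wz": 0,"fingers": 0.9},{"tx": 0,"ty": 0,"tz": -0.15,"wx": 0,"wy": 0,"wz": 0,"fingers": 0.9},{"tx": 0,"ty": 0,"tz": -0.15,"wx": 0,"wy": 0,"wz": 0,"fingers": 0.9}]}}

```text
time_s: 11.82
ee_pos: [0.6112, 0.2647, 0.1899]
orientation: [1.62, 1.661, -0.832]
wrist_force: [0.1, 0.3, 1.1]
gripper_width: 0.0764
```

Run:
```python
from ik import *
from cell import eyes
Rc,pc,o=now(); print(pc,o["joints"].round(2))
for n in ["scene","top"]:
    d=eyes.camera(n); np.savez(n+"7.npz",**d); im=d["color"]
    im=im[110:260,330:490] if n=="scene" else im[165:285,180:320]
    cv2.imwrite(f"pics/{n}7.png",cv2.resize(im,None,fx=5 if n=="top" else 4,fy=5 if n=="top" else 4,interpolation=cv2.INTER_CUBIC))
# tool down over knob, tool y along rail
for yy in (TA+90,TA-90):
    y=az(yy); Rk=pose(np.cross(y,-u),y,-u)
    for h in (.2,.072,.09):
        for q in ik(Rk,np.array([.5215,.1396,h]),[o["joints"],[.2,.1,1.9,0,1.2,-1.3],[.2,.1,1.9,0,1.2,1.3]]): print(yy,h,q.round(2))
    rel(Rc,pc,Rk,np.array([.5215,.1396,.2]))
```

```text
[0.61115293 0.26472187 0.18990752] [ 0.6   0.51  1.46 -0.78  1.76  0.67]
91.47 0.2 [ 0.16 -0.09  1.94  0.    1.29 -1.43]
91.47 0.072 [ 0.16  0.05  2.03 -0.    1.06 -1.43]
91.47 0.09 [ 0.16  0.03  2.02 -0.    1.09 -1.43]
t [-0.0794 -0.0931  0.0939] w [-42.4   43.08 -82.49]
-88.53 0.2 [ 0.16 -0.09  1.94 -0.    1.29  1.71]
-88.53 0.072 [ 0.16  0.05  2.03 -0.    1.06  1.71]
-88.53 0.09 [ 0.16  0.03  2.02 -0.    1.09  1.71]
t [-0.0794 -0.0931  0.0939] w [43.07 42.39 82.41]
```

View pics/scene7.png

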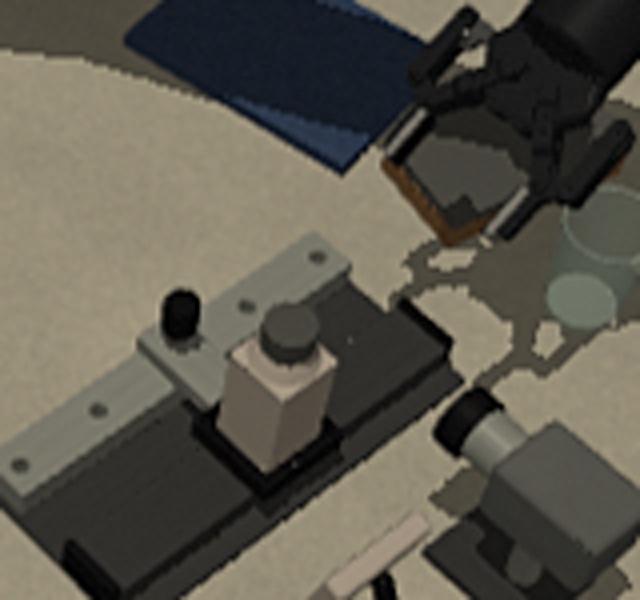

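View pics/top7.png

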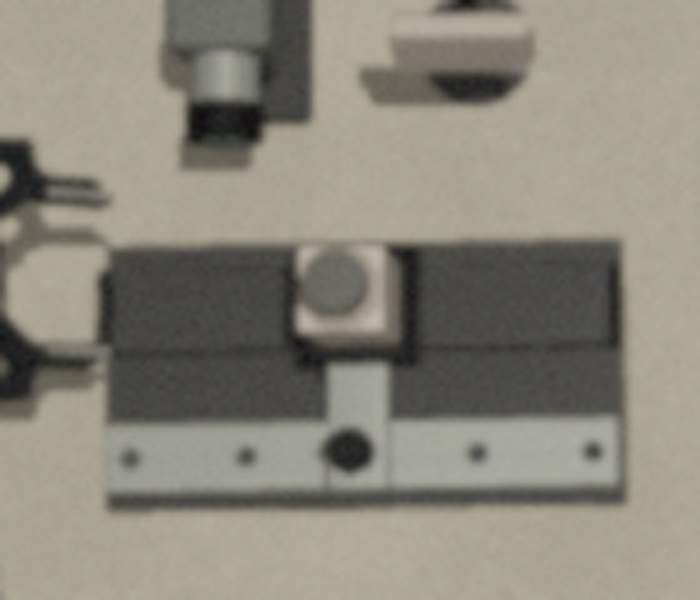

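```bash
cat >> h.py <<'E'
yk=az(TA-90); Rk=pose(np.cross(yk,-u),yk,-u)
E
python3 - <<'E'
from ik import *
Rc,pc,o=now(); tgt=np.array([.47,.22,.27]); t,w=rel(Rc,pc,Rk,tgt)
q=o["joints"]
for f in np.linspace(0,1,6):
    r=ik(Rc@R.from_rotvec(np.radians(w)*f).as_matrix(),pc+f*(tgt-pc),[q]); q=r[0] if r else q; print(f,[x.round(2) for x in r])
E
```

```text
t [-0.0903 -0.141  -0.0175] w [42.94 42.8  82.37]
0.0 [array([ 0.6 ,  0.51,  1.46, -0.78,  1.76,  0.67])]
0.2 [array([ 0.55,  0.43,  1.49, -0.59,  1.77,  0.93])]
0.4 [array([ 0.5 ,  0.31,  1.55, -0.41,  1.74,  1.18])]
0.6000000000000001 [array([ 0.44,  0.17,  1.65, -0.25,  1.66,  1.43])]
0.8 [array([ 0.39,  0.  ,  1.77, -0.11,  1.55,  1.66])]
1.0 [array([ 0.33, -0.19,  1.91, -0.  ,  1.42,  1.88])]
```

Call:
{"fn": "move_arm", "kwargs": {"steps": [{"tx": -0.0903,"ty": -0.141,"tz": -0.0175,"wx": 42.9,"wy": 42.8,"wz": 82.4,"fingers": 0.8},{"tx": -0.0903,"ty": -0.141,"tz": -0.0175,"wx": 42.9,"wy": 42.8,"wz": 82.4,"fingers": 0.8},{"tx": -0.0903,"ty": -0.141,"tz": -0.0175,"wx": 42.9,"wy": 42.8,"wz": 82.4,"fingers": 0.8},{"tx": -0.0903,"ty": -0.141,"tz": -0.0175,"wx": 42.9,"wy": 42.8,"wz": 82.4,"fingers": 0.8},{"tx": -0.0903,"ty": -0.141,"tz": -0.0175,"wx": 42.9,"wy": 42.8,"wz": 82.4,"fingers": 0.8},{"tx": -0.0903,"ty": -0.141,"tz": -0.0175,"wx": 42.9,"wy": 42.8,"wz": 82.4,"fingers": 0.8},{"tx": -0.0903,"ty": -0.141,"tz": -0.0175,"wx": 42.9,"wy": 42.8,"wz": 82.4,"fingers": 0.8},{"tx": -0.0903,"ty": -0.141,"tz": -0.0175,"wx": 42.9,"wy": 42.8,"wz": 82.4,"fingers": 0.8},{"tx": -0.0903,"ty": -0.141,"tz": -0.0175,"wx": 42.9,"wy": 42.8,"wz": 82.4,"fingers": 0.8},{"tx": -0.0903,"ty": -0.141,"tz": -0.0175,"wx": 42.9,"wy": 42.8,"wz": 82.4,"fingers": 0.8}]}}

```text
time_s: 12.75
ee_pos: [0.4696, 0.218, 0.2682]
orientation: [2.826, 0.65, -0.323]
wrist_force: [0.0, 0.4, 0.1]
gripper_width: 0.0683
```

Run:
```python
from h import *
Rc,pc,o=now(); print(pc,o["joints"].round(2)); rel(Rc,pc,Rk,np.array([.5215,.1396,.19]))
```

```text
[0.46963256 0.21795903 0.26816715] [ 0.42 -0.02  1.78 -0.18  1.65  1.55]
t [0.0345 0.0791 0.0866] w [12.8  12.92 24.24]
```

Call:
{"fn": "move_arm", "kwargs": {"steps": [{"tx": 0.0345,"ty": 0.079,"tz": 0.03,"wx": 12.3,"wy": 12.4,"wz": 23.2,"fingers": 0.7},{"tx": 0.0345,"ty": 0.079,"tz": 0.05,"wx": 12.3,"wy": 12.4,"wz": 23.2,"fingers": 0.7},{"tx": 0.0345,"ty": 0.079,"tz": 0.07,"wx": 12.3,"wy": 12.4,"wz": 23.2,"fingers": 0.7},{"tx": 0.0345,"ty": 0.079,"tz": 0.0866,"wx": 12.3,"wy": 12.4,"wz": 23.2,"fingers": 0.7},{"tx": 0.0345,"ty": 0.079,"tz": 0.0866,"wx": 12.3,"wy": 12.4,"wz": 23.2,"fingers": 0.7},{"tx": 0.0345,"ty": 0.079,"tz": 0.0866,"wx": 12.3,"wy": 12.4,"wz": 23.2,"fingers": 0.7},{"tx": 0.0345,"ty": 0.079,"tz": 0.0866,"wx": 12.3,"wy": 12.4,"wz": 23.2,"fingers": 0.7},{"tx": 0.0345,"ty": 0.079,"tz": 0.0866,"wx": 12.3,"wy": 12.4,"wz": 23.2,"fingers": 0.7}]}}

```text
time_s: 13.42
ee_pos: [0.5234, 0.1418, 0.193]
orientation: [3.13, 0.082, -0.011]
wrist_force: [0.4, -0.2, 0.5]
gripper_width: 0.0596
```

Run:
```python
from h import *
from cell import eyes
Rc,pc,o=now(); print(pc,o["joints"].round(2),o["gripper_width"]); rel(Rc,pc,Rk,np.array([.5215,.1396,.19]))
d=eyes.camera("wrist"); np.savez("wrist8.npz",**d); cv2.imwrite("pics/w8.png",d["color"])
```

```text
[0.52339246 0.14177382 0.19300606] [ 0.17 -0.07  1.94 -0.01  1.29  1.69] 0.059636535085596194
t [-0.002  0.002  0.003] w [0.6  0.42 1.55]
```

View pics/w8.png

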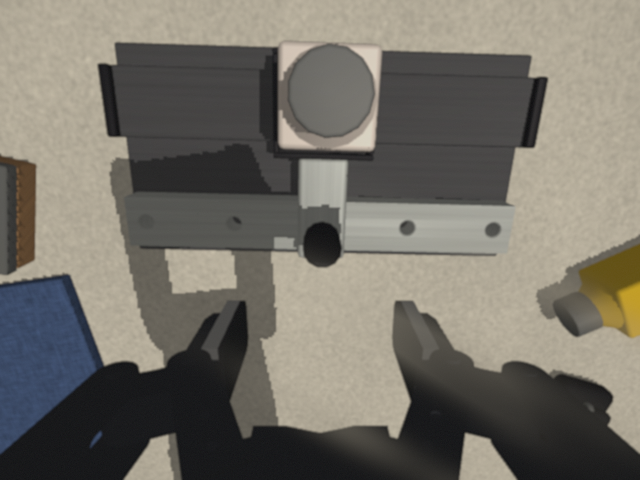

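Run:
```python
from h import *
d=dict(np.load("wrist8.npz")); k=ray(d,[(322,244)],.095)[0]; print(k)
# rail direction from holes, z .034
h=ray(d,[(147,222),(236,222),(407,227),(493,229)],.034); v=h[0]-h[-1]; print(h.round(4),np.degrees(np.arctan2(v[1],v[0])))
P=cloud(d); print(P[244,322],P[90,330])
Rc,pc,o=now(); 
for z in (.10,.073): rel(Rc,pc,Rk,np.array([k[0],k[1],z]))
```

```text
[0.52751637 0.13877392 0.095     ]
[[ 5.196e-01  2.765e-01  3.400e-02]
 [ 5.231e-01  2.061e-01  3.400e-02]
 [ 5.258e-01  6.930e-02  3.400e-02]
 [ 5.276e-01 -4.000e-04  3.400e-02]] 91.65770207604363
[0.52759925 0.13878261 0.09526118] [0.61367906 0.14132507 0.16220391]
t [0.0046 0.0025 0.0931] w [0.59 0.41 1.56]
t [0.0047 0.0022 0.1201] w [0.59 0.41 1.56]
```

Call:
{"fn": "move_arm", "kwargs": {"steps": [{"tx": 0.001,"ty": 0.002,"tz": 0.015,"wx": 0.6,"wy": 0.4,"wz": 1.6,"fingers": 0.7},{"tx": 0.001,"ty": 0.002,"tz": 0.04,"wx": 0.6,"wy": 0.4,"wz": 1.6,"fingers": 0.7},{"tx": 0.001,"ty": 0.002,"tz": 0.065,"wx": 0.6,"wy": 0.4,"wz": 1.6,"fingers": 0.7},{"tx": 0.001,"ty": 0.002,"tz": 0.08,"wx": 0.6,"wy": 0.4,"wz": 1.6,"fingers": 0.7},{"tx": 0.001,"ty": 0.002,"tz": 0.088,"wx": 0.6,"wy": 0.4,"wz": 1.6,"fingers": 0.7},{"tx": 0.001,"ty": 0.002,"tz": 0.09,"wx": 0.6,"wy": 0.4,"wz": 1.6,"fingers": 0.7},{"tx": 0.001,"ty": 0.002,"tz": 0.09,"wx": 0.6,"wy": 0.4,"wz": 1.6,"fingers": 0.7}]}}

```text
time_s: 14.05
ee_pos: [0.5231, 0.1387, 0.1017]
orientation: [3.141, 0.037, -0.004]
wrist_force: [0.1, -1.0, 0.4]
gripper_width: 0.06
```

Run:
```python
from h import *
from cell import eyes
Rc,pc,o=now(); print(pc,o["wrist_force"],o["gripper_width"]); rel(Rc,pc,Rk,np.array([.524,.139,.073]))
d=eyes.camera("wrist"); cv2.imwrite("pics/w9.png",d["color"])
im=[]
for n in ["scene","top"]:
    d=eyes.camera(n); im.append(cv2.resize(d["color"][120:270,330:480] if n=="scene" else d["color"][190:290,200:300],(400,400),interpolation=cv2.INTER_CUBIC))
cv2.imwrite("pics/s9.png",np.hstack(im))
```

```text
[0.52306027 0.13865699 0.10170992] [ 0.14944694 -0.99888345  0.41963042] 0.06000188508416294
t [ 0.001  -0.0003  0.0287] w [ 0.    0.13 -0.11]
```

View pics/w9.png

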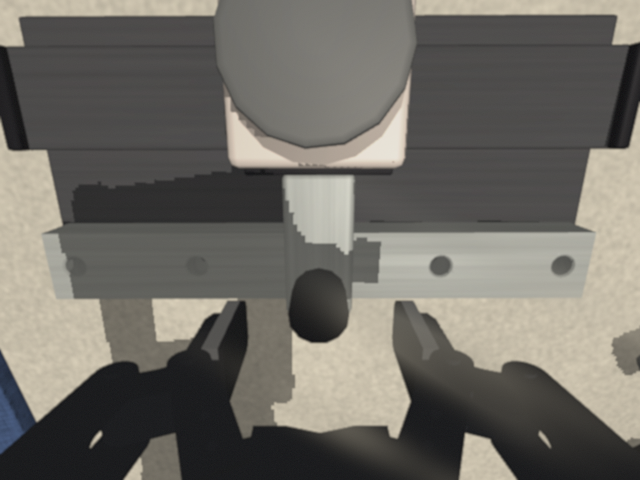

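View pics/s9.png

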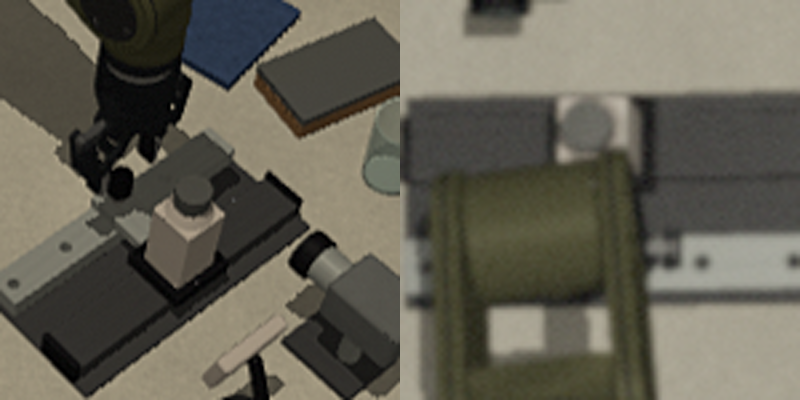

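Columns 290–350 show the knob centred between the jaws at 240 and 398. I'll go down and grip it.

Call:
{"fn": "move_arm", "kwargs": {"steps": [{"tx": 0.001,"ty": 0,"tz": 0.008,"wx": 0,"wy": 0,"wz": 0,"fingers": 0.7},{"tx": 0.001,"ty": 0,"tz": 0.017,"wx": 0,"wy": 0,"wz": 0,"fingers": 0.7},{"tx": 0.001,"ty": 0,"tz": 0.025,"wx": 0,"wy": 0,"wz": 0,"fingers": 0.7},{"tx": 0.001,"ty": 0,"tz": 0.0285,"wx": 0,"wy": 0,"wz": 0,"fingers": 0.7},{"tx": 0.001,"ty": 0,"tz": 0.0285,"wx": 0,"wy": 0,"wz": 0,"fingers": 0.7},{"tx": 0.001,"ty": 0,"tz": 0.0285,"wx": 0,"wy": 0,"wz": 0,"fingers": 0.45},{"tx": 0.001,"ty": 0,"tz": 0.0285,"wx": 0,"wy": 0,"wz": 0,"fingers": 0.38},{"tx": 0.001,"ty": 0,"tz": 0.0285,"wx": 0,"wy": 0,"wz": 0,"fingers": 0.38}], "newtons": 30}}

```text
time_s: 14.87
ee_pos: [0.5238, 0.1381, 0.0731]
orientation: [-3.141, -0.035, 0.003]
wrist_force: [0.2, 0.5, 0.8]
gripper_width: 0.0327
```

Call:
{"fn": "move_arm", "kwargs": {"steps": [{"tx": 0,"ty": 0,"tz": 0,"wx": 0,"wy": 0,"wz": 0,"fingers": 0.1},{"tx": 0,"ty": 0,"tz": 0,"wx": 0,"wy": 0,"wz": 0,"fingers": 0.1},{"tx": 0,"ty": 0,"tz": 0,"wx": 0,"wy": 0,"wz": 0,"fingers": 0.1},{"tx": 0,"ty": 0,"tz": 0,"wx": 0,"wy": 0,"wz": 0,"fingers": 0.1},{"tx": 0,"ty": 0,"tz": 0,"wx": 0,"wy": 0,"wz": 0,"fingers": 0.1}], "newtons": 45}}

```text
time_s: 15.28
ee_pos: [0.5239, 0.1382, 0.0734]
orientation: [-3.141, -0.035, 0.003]
wrist_force: [-1.1, 0.7, 4.0]
gripper_width: 0.0246
```

Call:
{"fn": "move_arm", "kwargs": {"steps": [{"tx": 0,"ty": 0,"tz": -0.003,"wx": 0,"wy": 0,"wz": 0,"fingers": 0.1},{"tx": 0,"ty": 0,"tz": -0.006,"wx": 0,"wy": 0,"wz": 0,"fingers": 0.1},{"tx": 0,"ty": 0,"tz": -0.009,"wx": 0,"wy": 0,"wz": 0,"fingers": 0.1},{"tx": 0,"ty": 0,"tz": -0.012,"wx": 0,"wy": 0,"wz": 0,"fingers": 0.1},{"tx": 0,"ty": 0,"tz": -0.015,"wx": 0,"wy": 0,"wz": 0,"fingers": 0.1},{"tx": 0,"ty": 0,"tz": -0.0175,"wx": 0,"wy": 0,"wz": 0,"fingers": 0.1},{"tx": 0,"ty": 0,"tz": -0.0175,"wx": 0,"wy": 0,"wz": 0,"fingers": 0.1},{"tx": 0,"ty": 0,"tz": -0.0175,"wx": 0,"wy": 0,"wz": 0,"fingers": 0.1}]}}

```text
time_s: 15.95
ee_pos: [0.5237, 0.1381, 0.0903]
orientation: [-3.141, -0.035, 0.003]
wrist_force: [5.0, 1.8, -4.9]
gripper_width: 0.0244
```

Run:
```python
from h import *
from cell import eyes
Rc,pc,o=now(); print(pc,o["wrist_force"],o["gripper_width"]); d70=.07*az(TA+90); print(Rc.T@d70)
im=[]
for n in ["scene","wrist"]:
    d=eyes.camera(n); im.append(cv2.resize(d["color"][120:270,330:480] if n=="scene" else d["color"][:,:],(400,400),interpolation=cv2.INTER_CUBIC))
cv2.imwrite("pics/s10.png",np.hstack(im))
```

```text
[0.523685   0.13807085 0.09034787] [ 4.9536618   1.83164537 -4.92708175] 0.024389147255776792
[-2.25986151e-04 -6.99996341e-02  1.24308595e-05]
```

View pics/s10.png

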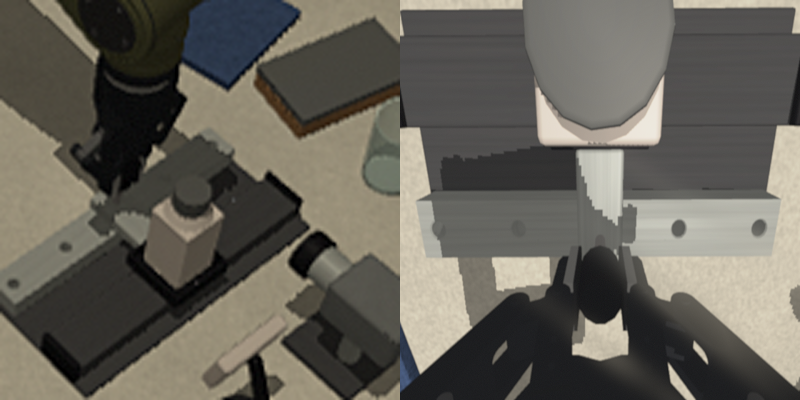

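Call:
{"fn": "move_arm", "kwargs": {"steps": [{"tx": 0,"ty": -0.001,"tz": 0,"wx": 0,"wy": 0,"wz": 0,"fingers": 0.1},{"tx": 0,"ty": -0.003,"tz": 0,"wx": 0,"wy": 0,"wz": 0,"fingers": 0.1},{"tx": 0,"ty": -0.006,"tz": 0,"wx": 0,"wy": 0,"wz": 0,"fingers": 0.1},{"tx": 0,"ty": -0.01,"tz": 0,"wx": 0,"wy": 0,"wz": 0,"fingers": 0.1},{"tx": 0,"ty": -0.014,"tz": 0,"wx": 0,"wy": 0,"wz": 0,"fingers": 0.1},{"tx": 0,"ty": -0.018,"tz": 0,"wx": 0,"wy": 0,"wz": 0,"fingers": 0.1},{"tx": 0,"ty": -0.022,"tz": 0,"wx": 0,"wy": 0,"wz": 0,"fingers": 0.1},{"tx": 0,"ty": -0.025,"tz": 0,"wx": 0,"wy": 0,"wz": 0,"fingers": 0.1},{"tx": 0,"ty": -0.027,"tz": 0,"wx": 0,"wy": 0,"wz": 0,"fingers": 0.1},{"tx": 0,"ty": -0.028,"tz": 0,"wx": 0,"wy": 0,"wz": 0,"fingers": 0.1}]}}

```text
time_s: 16.88
ee_pos: [0.5229, 0.1658, 0.09]
orientation: [3.141, 0.036, -0.004]
wrist_force: [5.3, -2.2, -4.1]
gripper_width: 0.0244
```

Run:
```python
from h import *
from cell import eyes
Rc,pc,o=now(); print(pc,o["wrist_force"],o["gripper_width"])
d=eyes.camera("scene"); cv2.imwrite("pics/s11.png",cv2.resize(d["color"][120:270,330:480],(500,500),interpolation=cv2.INTER_CUBIC))
```

```text
[0.52293216 0.165828   0.09004667] [ 5.32641508 -2.16627199 -4.12145442] 0.024437826125495936
```

View pics/s11.png

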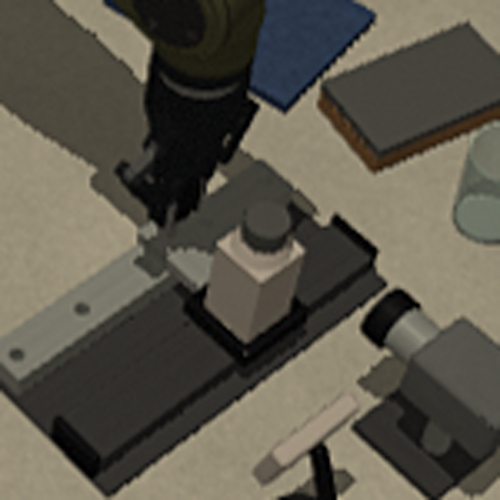

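The carriage is following and the bottle is still upright, so I'll continue the slide.

Call:
{"fn": "move_arm", "kwargs": {"steps": [{"tx": 0,"ty": -0.002,"tz": 0,"wx": 0,"wy": 0,"wz": 0,"fingers": 0.1},{"tx": 0,"ty": -0.005,"tz": 0,"wx": 0,"wy": 0,"wz": 0,"fingers": 0.1},{"tx": 0,"ty": -0.01,"tz": 0,"wx": 0,"wy": 0,"wz": 0,"fingers": 0.1},{"tx": 0,"ty": -0.016,"tz": 0,"wx": 0,"wy": 0,"wz": 0,"fingers": 0.1},{"tx": 0,"ty": -0.022,"tz": 0,"wx": 0,"wy": 0,"wz": 0,"fingers": 0.1},{"tx": 0,"ty": -0.028,"tz": 0,"wx": 0,"wy": 0,"wz": 0,"fingers": 0.1},{"tx": 0,"ty": -0.034,"tz": 0,"wx": 0,"wy": 0,"wz": 0,"fingers": 0.1},{"tx": 0,"ty": -0.038,"tz": 0,"wx": 0,"wy": 0,"wz": 0,"fingers": 0.1},{"tx": 0,"ty": -0.041,"tz": 0,"wx": 0,"wy": 0,"wz": 0,"fingers": 0.1},{"tx": 0,"ty": -0.042,"tz": 0,"wx": 0,"wy": 0,"wz": 0,"fingers": 0.1}]}}

```text
time_s: 17.77
ee_pos: [0.5218, 0.2081, 0.09]
orientation: [3.141, 0.036, -0.005]
wrist_force: [3.9, -1.0, -5.2]
gripper_width: 0.0248
```

Call:
{"fn": "move_arm", "kwargs": {"steps": [{"tx": 0,"ty": 0,"tz": 0,"wx": 0,"wy": 0,"wz": 0,"fingers": 0.1},{"tx": 0,"ty": 0,"tz": 0,"wx": 0,"wy": 0,"wz": 0,"fingers": 0.1}]}}

```text
time_s: 17.93
ee_pos: [0.5218, 0.2082, 0.0901]
orientation: [-3.141, -0.035, 0.005]
wrist_force: [4.1, -0.2, -4.9]
gripper_width: 0.0245
```

Run:
```python
from h import *
from cell import eyes
Rc,pc,o=now(); print(pc,o["wrist_force"],o["gripper_width"], pc-np.array([.5237,.1381,.0903]))
im=[]
for n in ["scene","wrist"]:
    d=eyes.camera(n); np.savez(n+"12.npz",**d); im.append(cv2.resize(d["color"][120:270,330:480] if n=="scene" else d["color"][:,:],(400,400),interpolation=cv2.INTER_CUBIC))
cv2.imwrite("pics/s12.png",np.hstack(im))
```

```text
[0.52184158 0.20817601 0.09012045] [ 4.07626193 -0.22877997 -4.86218004] 0.024467617669796812 [-0.00185842  0.07007601 -0.00017955]
```

View pics/s12.png

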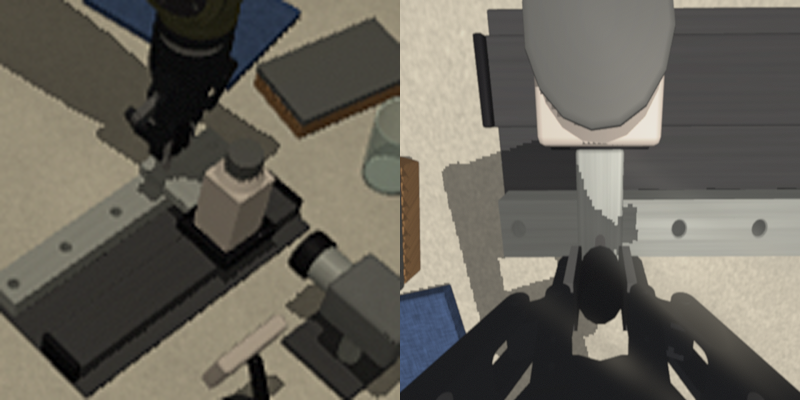

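Travel is 70.1 mm. I'll lower the pin.

Call:
{"fn": "move_arm", "kwargs": {"steps": [{"tx": 0,"ty": 0,"tz": 0.003,"wx": 0,"wy": 0,"wz": 0,"fingers": 0.1},{"tx": 0,"ty": 0,"tz": 0.006,"wx": 0,"wy": 0,"wz": 0,"fingers": 0.1},{"tx": 0,"ty": 0,"tz": 0.0085,"wx": 0,"wy": 0,"wz": 0,"fingers": 0.1},{"tx": 0,"ty": 0,"tz": 0.011,"wx": 0,"wy": 0,"wz": 0,"fingers": 0.1},{"tx": 0,"ty": 0,"tz": 0.0135,"wx": 0,"wy": 0,"wz": 0,"fingers": 0.1},{"tx": 0,"ty": 0,"tz": 0.016,"wx": 0,"wy": 0,"wz": 0,"fingers": 0.1},{"tx": 0,"ty": 0,"tz": 0.0175,"wx": 0,"wy": 0,"wz": 0,"fingers": 0.1},{"tx": 0,"ty": 0,"tz": 0.0175,"wx": 0,"wy": 0,"wz": 0,"fingers": 0.1},{"tx": 0,"ty": 0,"tz": 0.0175,"wx": 0,"wy": 0,"wz": 0,"fingers": 0.1}]}}

```text
time_s: 18.78
ee_pos: [0.522, 0.2081, 0.0734]
orientation: [-3.141, -0.035, 0.004]
wrist_force: [-0.0, 0.6, 3.0]
gripper_width: 0.0245
```

Call:
{"fn": "move_arm", "kwargs": {"steps": [{"tx": 0,"ty": 0,"tz": 0.0007,"wx": 0,"wy": 0,"wz": 0,"fingers": 0.1},{"tx": 0,"ty": 0,"tz": 0.0014,"wx": 0,"wy": 0,"wz": 0,"fingers": 0.1},{"tx": 0,"ty": 0,"tz": 0.0014,"wx": 0,"wy": 0,"wz": 0,"fingers": 0.1},{"tx": 0,"ty": 0,"tz": 0.0014,"wx": 0,"wy": 0,"wz": 0,"fingers": 0.1}]}}

```text
time_s: 19.12
ee_pos: [0.5221, 0.2082, 0.0733]
orientation: [-3.141, -0.035, 0.005]
wrist_force: [-4.3, -0.9, 10.9]
gripper_width: 0.0247
```

Run:
```python
from h import *
from cell import eyes
Rc,pc,o=now(); print(pc,o["wrist_force"],o["gripper_width"],o["qd"].round(3))
for n in ["scene","top"]:
    d=eyes.camera(n); np.savez(n+"13.npz",**d); im=d["color"]; P=cloud(d)
    im=im[120:270,330:490] if n=="scene" else im[140:280,170:330]
    cv2.imwrite(f"pics/{n}13.png",cv2.resize(im,None,fx=4,fy=4,interpolation=cv2.INTER_CUBIC))
d=eyes.camera("wrist"); cv2.imwrite("pics/w13.png",d["color"])
```

```text
[0.52214698 0.20821373 0.07333931] [-4.32536385 -0.91212524 10.85575494] 0.0246628934402951 [-0.001 -0.001  0.    -0.    -0.002 -0.002]
```

View pics/scene13.png

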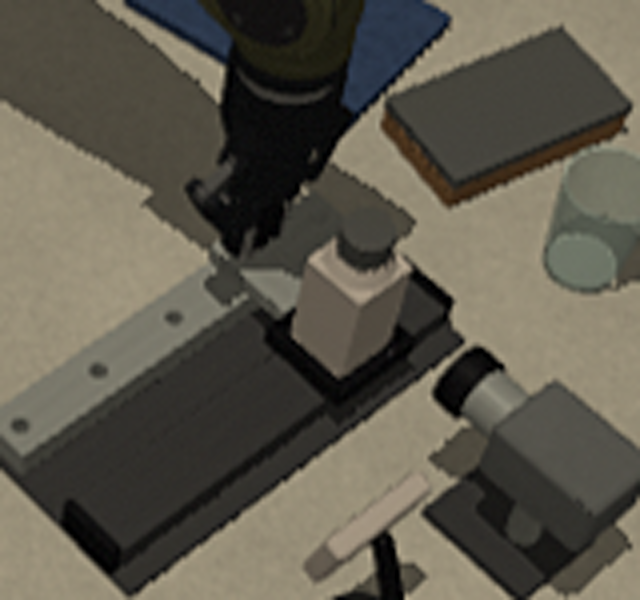

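View pics/top13.png

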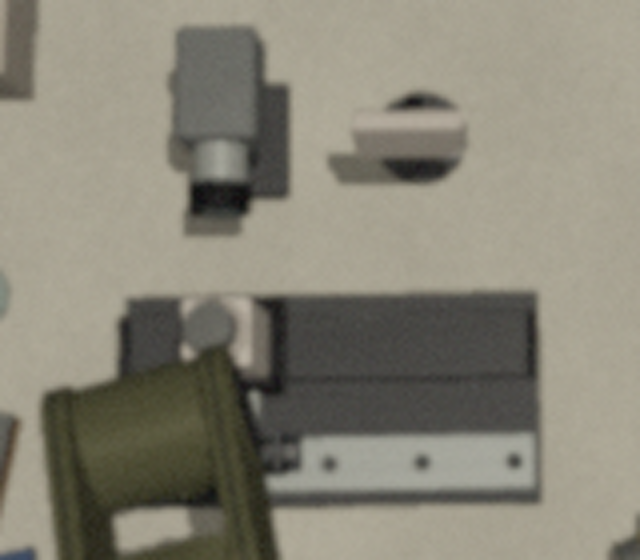

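View pics/w13.png

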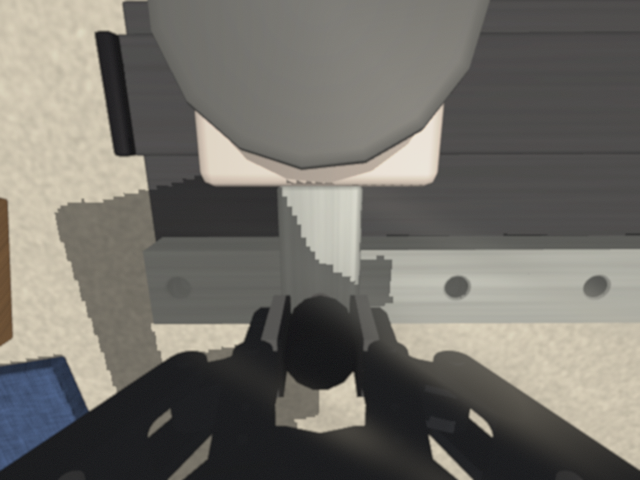

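Run:
```python
from h import *
for n in ("top","scene"):
    a=np.load(n+"0.npz")["color"]; b=np.load(n+"13.npz")["color"]
    d=(cv2.absdiff(a,b).max(2)>45).astype(np.uint8); d=cv2.morphologyEx(d,cv2.MORPH_OPEN,np.ones((3,3)))
    k,l,st,c=cv2.connectedComponentsWithStats(d); print(n,[s.tolist() for s in st[1:] if s[4]>15])
from cell import readout,ticket
o=readout.get_obs(); print(o["time_s"],o["ee_pos"],o["wrist_force"]); print(ticket.hand_in())
```

```text
top [[225, 214, 10, 18, 123], [180, 235, 81, 225, 9982], [246, 238, 11, 11, 121], [245, 251, 9, 9, 71], [372, 253, 8, 15, 69], [408, 265, 10, 12, 83], [0, 333, 200, 147, 15957], [0, 441, 19, 15, 205], [177, 440, 15, 12, 88], [317, 467, 15, 9, 83], [193, 473, 8, 7, 41]]
scene [[300, 1, 103, 66, 3565], [414, 0, 8, 12, 41], [442, 0, 8, 10, 64], [240, 37, 57, 54, 1279], [353, 51, 107, 100, 3651], [181, 65, 20, 31, 336], [376, 67, 15, 13, 110], [298, 68, 14, 5, 47], [321, 68, 29, 26, 478], [258, 83, 175, 130, 5626], [370, 182, 10, 16, 137], [382, 185, 9, 11, 68], [378, 200, 13, 10, 88], [227, 270, 37, 26, 329], [209, 280, 16, 17, 161]]
19.2667 [0.522141   0.20817095 0.07333723] [-3.46512387 -1.23165376 10.35420035]
the job is handed in; nothing more can be done
None
```

I stood the white bottle in the tray and let it go. I then pulled the lock knob up about 17 mm, slid the carriage 70 mm to the hole on the camera's side (+y), and lowered the pin. The job was handed in at 19.3 s, with the gripper still holding the knob and pressing it down.

My first approach to the tray, with the tool pointing along +x, stopped short because joint 5 hit its range limit. I turned the held bottle 90° and set it down from the +y side instead, without touching anything else.

**Last checks**
- **Travel:** the tool moved 70.1 mm along the rail.
- **Pin home:** the tool is back at its original height (0.0733 m, against 0.0734 m before the lift). Pushing harder raised the force from 3 to 11 N with no real movement, so I take the pin to be fully home.
- **Bottle:** it is upright in the tray and in front of the lens in the scene and top views.
- **Other objects:** comparing pictures from before and after showed changes only at the bottle, the carriage and the arm with its shadow. The arm hid part of the view of the slide box.

**Disagreements:** the cameras placed the knob up to 6 mm apart in x, so I used a value in between. There was also a sideways force of about 4–5 N on the knob while it was lifted, and about 3–4 N the other way in the final press.

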